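# Dock the filter canister and tag it on the rail

## Robot

A 6-joint arm with a two-finger parallel gripper is mounted at the origin on the work surface. World frame = base frame: x ahead of the robot, y to its left, z up, the work surface at z = 0. Lengths are in m, angles in degrees, forces in N, time in s.
With the tool pointing down it reaches from about 0.3 to 0.75 m from the base axis. Payload 8.5 kg.
Tool frame: the origin (TCP) lies on the centre line of the jaws, within the pads' length; the fingertips stand 19 mm ahead of it and the grasp point (between the pads) is the TCP (env.tcp_to_tips is the z of the fingertips in the tool frame, in m); z points along the fingers, y is the line along which they close (so a half turn about z gives the same grasp; the last joint's range is limited). The gripper opens to 85 mm and grips with 20 to 120 N. Pads are 22 mm wide; open, the fingers measure 114 mm over their backs; the gripper's body (76 mm by 85 mm) begins 54 mm behind the grasp point. The pads swing forward as they close: fully open they stand 13 mm farther back than shut.
Start: joints at [53.784, 21.807, 74.336, -0, 83.858, -12.336], TCP at [0.223, 0.503, 0.25] pointing down, gripper open.
Joint ranges: [-178.18, 178.18], [-50.72, 133.34], [12.68, 142.11], [-81.47, 261.47], [9.98, 163.14], [-165.26, 165.26]. Speed limits (degrees/s): [136.94, 136.94, 180, 180, 180, 180].

## Interface

Orientations are given as a 3x3 rotation matrix whose columns are the frame's x, y, z axes.
In Python, from rig import env gives the robot as it stands.
- The arm moves only by the tool servo_tool, never from a script. Its argument "steps" is a list of rows, each an object of numbers: "tx", "ty", "tz": the shift along the world's x, y, z in cm; "yaw": the turn about the world's z in degrees; "claw": the finger opening in cm, from 0 to 8.54. In form: [{"tx": .., "ty": .., "tz": .., "yaw": .., "claw": ..}, ...]. A call has 1 to 20 rows; each row shifts and turns the commanded pose from where the row before left it; what a row does not reach is not made up. A row lasts 1/10 s, in which the tool goes at most 50 mm and 8.59 degrees, less where a joint would pass 70% of its speed; a pose out of reach is approached as far as the arm can. A call with a gripper value outside its range is refused whole. The fingers move at their own pace and stop on an object; "newtons" is the grip in N (left out, the last holds). Time passes only in rows, so rows that do not move let the fingers close. It gives the time, the measured TCP pose, the force, the opening and the grip force at its end, in the units of the state.
- env.observe(): the state, without advancing time (a new reading comes with each control period).
- env.get_image(name): name is "scene" or "top" or "wrist"; returns (picture, depth): 480x640x3 uint8, red, green, blue; 480x640 float32, m along the optical axis (not along the pixel's ray), 0 where there is no reading.
- env.camera_model(name): a dict with "fovy" (degrees; the focal length in pixels is half the picture's height over the tangent of half this angle, whatever the lens; pixels are square), "cx", "cy" (the principal point, pixels), "T" (4x4, takes a point from camera to world coordinates). Camera axes: x right, y down, z forward; pixel columns grow to the right and rows downward; lengths in m; the calibration is good to about 2 mm. A picture is of the moment at which its call begins: read the wrist's pose just before it. camera_model takes no time and is no camera call; for the wrist camera it gives the pose at the moment of the call.
- env.close_job(): hands the job in; it is judged then, once.
The state is a dict: "time_s": time; "q": joint angles; "qvel": joint speeds; "joint_efforts": joint torques, N m; "position": TCP position; "tool_rot": TCP orientation; "ft_force": force on the tool from outside, world axes, zero at the start; "wrist_torque": the same for the moment, N m; "grip_width": finger opening in m; "gripper_force": force on a finger pad.
Only numpy, scipy, OpenCV 4.12 (cv2) and the standard library are available. Lean on these libraries where they do the work, as an engineer would, in place of code of your own. Each camera call takes 0.05 s, during which the arm holds its last target. There are 200 camera calls.

## Task

Slide the tall black filter canister along the bench into the low three-sided dock until it stands fully home against the dock's back wall, pushing it low down so that it stays upright and its foot never leaves the bench. Then take the hanging tag off its short parking bar, thread its eye onto the free end of the long rail and slide it right up to the rail's post, and leave it hanging there. Leave everything else where it stands.

Things in the scene. Friction and masses are not known exactly. Their poses are not given: they have to be found in the camera images.
- canister: Tall black ribbed filter canister standing between robot and dock: body 84 mm diameter, head 92 mm diameter at 225-261 mm height, top at 270 mm; 0.6-0.92 kg, centre of mass about 125-150 mm up. Too wide for most grippers. Slides on its flat foot (friction about 0.5-0.7); tips over if pushed higher than about 55 mm. Origin: centre of its underside, z up.
- dock: Low aluminium fence fixed to the bench, no floor: back wall and two side walls 22 mm high, 8 mm thick, 98 mm clear between the sides. The canister goes in along the dock's +x (within 0.2 rad of the robot's x). Origin: on the bench where the canister's centre is when fully home. Back wall's inner face at x=+42 mm, side walls from x=-18 to +42 mm; open at -x.
- rail: The rail stand, fixed, left or right of the dock, the one with the LONG bar: post 16 mm square, 174 mm high, foot plate 60x70x8 mm, and a level round bar, 10 mm diameter, 105 mm long, from the post towards the rail's -x, axis 170 mm above the bench. Origin: on the bench below where the bar meets the post's face (post fills x=0 to +16 mm).
- rail_end (a point): Free end of the long bar, on its axis (105 mm from the post's face, 170 mm above the bench).
- rail_home (a point): Point on the long bar's axis at the post's face.
- park: The parking stand, fixed, on the other side of the dock: like the rail but its bar is only 60 mm long. The tag hangs on it at the start. Origin on the bench below the point where the bar meets the post's face; the bar runs to its -x.
- park_end (a point): Free end of the short parking bar, on its axis (60 mm from the post's face, 170 mm above the bench).
- tag: Rigid tag, 90 g: closed eye 12 mm thick with a window 28 wide, 30 high; below it a white plate 52 wide, 6 thick, down to 94 mm under the origin; on top a black grip stem 12x12 mm, 8 to 48 mm above the origin. Origin: middle of the underside of the eye's top beam, which rests on the bar (bar axis 5 mm lower); window z=-30..0, y=-14..14 mm. x runs through the eye, along the bar; z up.
- amber: Amber glass bottle, 48 mm in diameter, 115 mm high, standing in front of one side of the dock's mouth; to be left alone. Origin at the centre of its underside.
- jar: White plastic jar, 54 mm in diameter, 85 mm high, standing in front of the other side of the dock's mouth; to be left alone. Origin at the centre of its underside.
- beaker: Glass beaker, 70 mm in diameter, 90 mm high, to be left alone.
- spare: Shorter black canister, 84 mm (head 92 mm) in diameter and only 190 mm high, standing apart far to the right; to be left alone.
- wash: White wash bottle, 64 mm in diameter, 170 mm high, to be left alone.
- wrench: Steel wrench, 170 mm long, lying on the bench to the robot's right, to be left alone.
- vial: Small squat white jar, 40 mm in diameter, 50 mm high, standing on the other side of the work area from the canister, nearer the robot than the dock; to be left alone. Origin at the centre of its underside.
- tray: Grey open tray 160 by 220 by 50 mm, to be left alone.
Mind the look-alikes: they are no part of the job. What is shaped like the tag but pink is not meant.

How it is judged:
By the outcome, as a careful person would: the job done as asked, in the order asked, and still so for the second after the job is handed in, with the robot touching nothing.
It also fails if it takes over 72 s, if anything falls off the work surface, if the arm or the gripper's body presses on something with over 40 N, if the wrist force passes 120 N, or if a joint passes its speed limit or range.

## Working session

There is one attempt and no reset: what is moved stays moved. The work goes in short steps, Python scripts to look and compute and a tool call to move; the robot and the scene stay as the last step left them, time stands still between calls to the robot, and variables do not carry over. Pictures are saved under pics/ and viewed, at most 10 in all, crops included, and the job is handed in when it is done.

Besides the shell and the picture viewer there is one more tool, called after ">>>" as name([rows], argument=value, ...), one row to a line, values as JSON. servo_tool: Moves the arm, as the interface text tells. Its arguments: {"type":"object","properties":{"steps":{"type":"array"},"newtons":{"type":"number"}},"required":["steps"]}

```bash
mkdir -p pics; ls; cat > h.py <<'E'
import numpy as np, cv2
from rig import env
def snap(name,tag):
    m=env.camera_model(name); p,d=env.get_image(name)
    cv2.imwrite(f'pics/{tag}.png',p[:,:,::-1]); np.savez(f'pics/{tag}.npz',p=p,d=d,T=m['T'],f=240/np.tan(np.radians(m['fovy']/2)),c=[m['cx'],m['cy']])
def cloud(tag):
    z=np.load(f'pics/{tag}.npz'); d=z['d']; v,u=np.mgrid[:480,:640]
    P=np.stack([(u-z['c'][0])/z['f']*d,(v-z['c'][1])/z['f']*d,d],-1)@z['T'][:3,:3].T+z['T'][:3,3]
    P[d==0]=np.nan
    return P,z
def proj(z,X):
    T=z['T']; c=(np.asarray(X)-T[:3,3])@T[:3,:3]
    return z['f']*c[...,:2]/c[...,2:]+z['c']
E
python3 - <<'E'
from h import *
snap('scene','s0'); snap('top','t0')
for n in('scene','top','wrist'):
    m=env.camera_model(n); print(n,m['fovy'],m['cx'],m['cy'],np.round(m['T'],3).tolist())
print(env.observe())
E
```

```text
pics
scene 45.81670693610421 325.46309687018544 236.9440837277516 [[-0.728, 0.436, -0.529, 1.232], [0.686, 0.451, -0.571, 0.808], [-0.01, -0.779, -0.627, 1.002], [0.0, 0.0, 0.0, 1.0]]
top 54.238596446383816 322.634803233774 245.48716811305414 [[-0.011, -0.995, 0.095, 0.388], [-1.0, 0.008, -0.029, 0.063], [0.029, -0.095, -0.995, 1.269], [0.0, 0.0, 0.0, 1.0]]
wrist 68.40932526883468 321.5124630253941 239.59578894005568 [[0.405, 0.879, 0.25, 0.158], [0.914, -0.389, -0.113, 0.531], [-0.002, 0.274, -0.962, 0.373], [0.0, 0.0, 0.0, 1.0]]
{'time_s': 0.1, 'q': array([ 5.37839181e+01,  2.18356321e+01,  7.43785604e+01,  1.20355093e-03,
        8.38568442e+01, -1.23346451e+01]), 'qvel': array([ 0.03196122, -0.05684675, -0.15823093,  0.05804966,  0.06316732,
       -0.08791375]), 'joint_efforts': array([ 2.58858927e-03, -4.49225700e+01, -2.31658351e+01, -2.53485205e-04,
        3.63535015e-03,  1.43960688e-05]), 'position': array([0.2225132 , 0.50272724, 0.24979843]), 'tool_rot': array([[-9.14384146e-01,  4.04846973e-01, -7.49378859e-04],
       [ 4.04847566e-01,  9.14383657e-01, -9.87944631e-04],
       [ 2.85253388e-04, -1.20674512e-03, -9.99999231e-01]]), 'ft_force': array([-0.09706807, -0.43961383,  0.4081417 ]), 'wrist_torque': array([-0.01555642, -0.00547324, -0.01351418]), 'gripper_force': 0.0, 'grip_width': 0.08545073295727076}
```

View pics/s0.png

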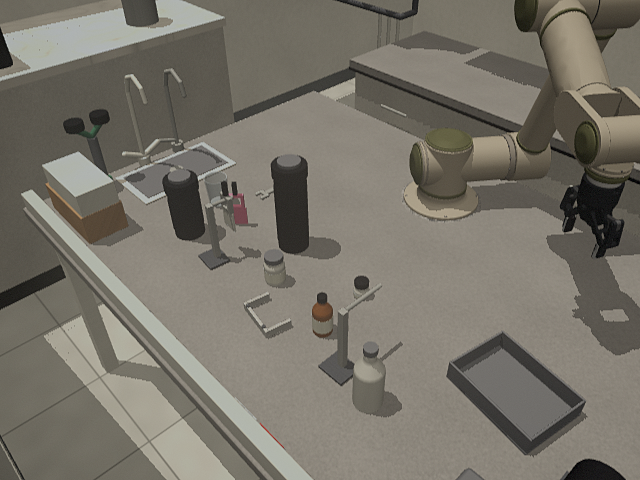

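View pics/t0.png

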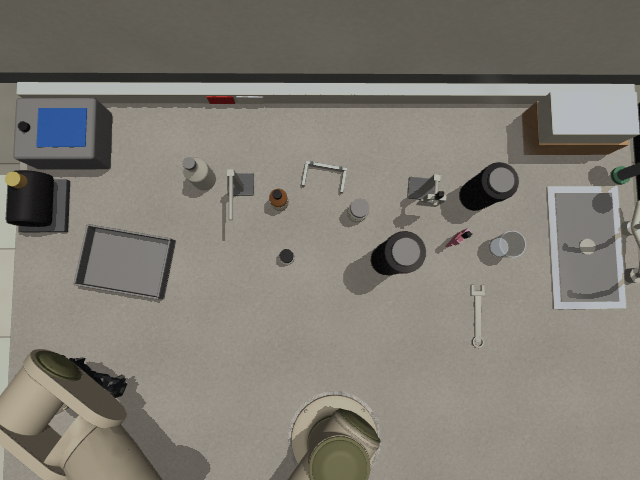

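The scene shows the tall canister at (291,203), the shorter spare at (183,203), the dock at (266,312), the park stand at (212,230) with a white tag, the pink look-alike at (238,207), and the long rail at (345,330). In the top view the canister is at (400,255), spare (490,187), dock (325,175), rail (235,190), park (430,190), pink tag (460,238), amber (279,198), jar (358,210) and vial (286,256).

```bash
python3 - <<'E'
from h import *
S={t:cloud(t)[0].reshape(-1,3) for t in('s0','t0')}
P0,_=cloud('t0'); 
for n,(u,v) in dict(can=(403,252),spare=(498,180),dockback=(325,165),dockL=(305,175),dockR=(345,183),rail=(231,190),railend=(230,215),park=(436,180),jar=(358,208),amber=(279,192),vial=(287,254),pink=(466,233)).items(): print(n,np.round(P0[v,u],3))
def fit(P,c,r,z0,z1,R):
    m=(abs(P[:,2]-(z0+z1)/2)<(z1-z0)/2)&(np.hypot(P[:,0]-c[0],P[:,1]-c[1])<r); Q=P[m]
    from scipy.optimize import least_squares
    s=least_squares(lambda p:np.hypot(Q[:,0]-p[0],Q[:,1]-p[1])-R,c,loss='soft_l1',f_scale=.002)
    return np.round(s.x,4),m.sum(),np.abs(s.fun).mean()
for t in S:
    P=S[t]
    for n,(u,v),R,z0,z1 in [('can',(403,252),.042,.03,.2),('canhead',(403,252),.046,.228,.258),('jar',(358,208),.027,.01,.06),('amber',(279,192),.024,.01,.06),('vial',(287,254),.02,.01,.035),('spare',(498,180),.042,.03,.13)]:
        print(t,n,fit(P,P0[v,u,:2],R+.03,z0,z1,R))
# rail bars: points z .165-.18
for t in S:
    P=S[t]
    for n,(u,v) in dict(rail=(231,190),park=(436,185)).items():
        c=P0[v,u,:2]; m=(P[:,2]>.166)&(P[:,2]<.18)&(np.hypot(*(P[:,:2]-c).T)<.15); Q=P[m]
        print(t,n,m.sum()); 
        # bin by x
        for x in np.arange(np.nanmin(Q[:,0]),np.nanmax(Q[:,0]),.01):
            q=Q[(Q[:,0]>=x)&(Q[:,0]<x+.01)]
            if len(q): print('  ',np.round([x,q[:,1].min(),q[:,1].max(),np.median(q[:,1]),q[:,2].max()],3))
E
python3 - <<'E'
import cv2,numpy as np
a=cv2.imread('pics/t0.png'); b=cv2.imread('pics/s0.png')
A=cv2.resize(a[150:270,180:500],None,fx=2.5,fy=2.5,interpolation=3)
B=cv2.resize(b[140:280,150:420],(800,300)[:2] if 0 else None,fx=2.1,fy=2.1,interpolation=3)
h=np.zeros((A.shape[0]+B.shape[0],800,3),np.uint8); h[:300]=A[:300,:800]; h[300:300+B.shape[0],:B.shape[1]]=B
cv2.imwrite('pics/crop0.png',h)
E
```

```text
can [ 0.468 -0.139  0.271]
spare [ 0.644 -0.386  0.19 ]
dockback [0.726 0.018 0.025]
dockL [0.699 0.072 0.022]
dockR [ 0.682 -0.038  0.001]
rail [0.626 0.246 0.175]
railend [0.566 0.248 0.175]
park [ 0.648 -0.243  0.174]
jar [ 0.597 -0.064  0.085]
amber [0.632 0.136 0.118]
vial [0.483 0.12  0.046]
pink [ 0.524 -0.322  0.14 ]
s0 can (array([ 0.4695, -0.1456]), np.int64(1684), np.float64(0.001711857822299288))
s0 canhead (array([ 0.4689, -0.1462]), np.int64(391), np.float64(0.0017857867522603906))
s0 jar (array([ 0.5977, -0.0686]), np.int64(343), np.float64(0.001770638055475275))
s0 amber (array([0.6286, 0.1421]), np.int64(311), np.float64(0.0011382748729288775))
s0 vial (array([0.477 , 0.1202]), np.int64(98), np.float64(0.0016273412169856328))
s0 spare (array([ 0.6448, -0.3951]), np.int64(960), np.float64(0.0018969597897918083))
t0 can (array([ 0.4698, -0.1445]), np.int64(335), np.float64(0.0007268297461702732))
t0 canhead (array([ 0.4696, -0.1452]), np.int64(143), np.float64(0.0022054548553341016))
t0 jar (array([ 0.5992, -0.0676]), np.int64(105), np.float64(0.0010721412814956553))
t
[... 1640 characters left out ...]
78]
   [0.646 0.244 0.251 0.248 0.178]
   [0.656 0.241 0.255 0.248 0.179]
   [0.666 0.241 0.256 0.248 0.178]
   [0.676 0.241 0.359 0.346 0.174]
   [0.686 0.334 0.361 0.349 0.177]
   [0.696 0.335 0.362 0.349 0.174]
   [0.706 0.345 0.354 0.349 0.17 ]
t0 park 321
   [ 0.587 -0.261 -0.234 -0.238  0.18 ]
   [ 0.597 -0.387 -0.217 -0.369  0.18 ]
   [ 0.607 -0.389 -0.218 -0.364  0.18 ]
   [ 0.617 -0.373 -0.236 -0.353  0.18 ]
   [ 0.627 -0.368 -0.238 -0.349  0.18 ]
   [ 0.637 -0.366 -0.239 -0.251  0.18 ]
   [ 0.647 -0.365 -0.236 -0.248  0.18 ]
   [ 0.657 -0.37  -0.236 -0.252  0.18 ]
   [ 0.667 -0.377 -0.355 -0.366  0.18 ]
   [ 0.677 -0.385 -0.363 -0.376  0.18 ]
   [ 0.687 -0.381 -0.381 -0.381  0.179]
```

View pics/crop0.png

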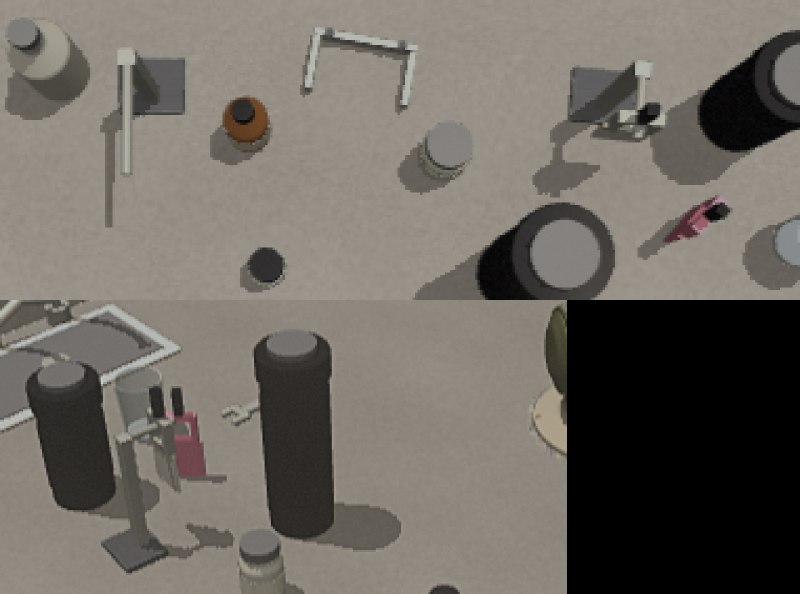

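The crop confirms it: the white tag with a black stem hangs on the short park bar (crop 645,115), while the pink one (crop 700,220) stands separately and is the decoy. Now I'll fit the dock and stands, and get the gripper's shape for a low push with a finger's back.

```bash
python3 - <<'E'
from h import *
from scipy.optimize import minimize
C={t:cloud(t) for t in('s0','t0')}
def inbox(P,u0,u1): return P
for t in C:
    P=C[t][0].reshape(-1,3)
    m=(P[:,2]>.013)&(P[:,2]<.03)&(abs(P[:,0]-.69)<.075)&(abs(P[:,1]-.017)<.085); Q=P[m][:,:2]
    def cost(p):
        c,s=np.cos(p[2]),np.sin(p[2]); d=(Q-p[:2])@np.array([[c,-s],[s,c]])
        bx=lambda x0,x1,y0,y1: np.hypot(np.maximum(abs(d[:,0]-(x0+x1)/2)-(x1-x0)/2,0),np.maximum(abs(d[:,1]-(y0+y1)/2)-(y1-y0)/2,0))
        return np.minimum(np.minimum.reduce([bx(.042,.05,-.057,.057),bx(-.018,.042,.049,.057),bx(-.018,.042,-.057,-.049)]),.01).mean()*1e3
    r=min((minimize(cost,[x,.017,a],method='Nelder-Mead',options=dict(xatol=1e-5,fatol=1e-6,maxiter=2000)) for x in(.67,.68,.69) for a in(-.15,-.05,.1)),key=lambda r:r.fun)
    print(t,'dock',len(Q),np.round(r.x,4),r.fun)
    # park bar & post, tag stem, pink
    b=(abs(P[:,0]-.62)<.06)&(abs(P[:,1]+.25)<.045)
    for n,z0,z1 in(('stem',.19,.23),('bar/beam',.168,.188),('plate',.085,.14),('post',.02,.07),('foot',.003,.015)):
        q=P[b&(P[:,2]>z0)&(P[:,2]<z1)]; 
        if len(q): print(t,n,len(q),np.round(np.r_[np.percentile(q,5,0),np.percentile(q,95,0),q.mean(0)],3), np.round(np.degrees(np.arctan(np.polyfit(q[:,1],q[:,0],1)[0])),1))
    q=P[(abs(P[:,0]-.52)<.05)&(abs(P[:,1]+.315)<.05)&(P[:,2]>.02)&(P[:,2]<.16)]; print(t,'pink',np.round([*q.min(0),*q.max(0)],3))
    q=P[(abs(P[:,0]-.67)<.03)&(abs(P[:,1]-.248)<.03)&(P[:,2]>.02)&(P[:,2]<.178)]; print(t,'railpost',np.round(np.r_[np.percentile(q,3,0),np.percentile(q,97,0)],3))
    if t=='s0':
        o=env.observe(); g=(P-o['position'])@o['tool_rot']; k=(np.hypot(g[:,0],g[:,1])<.16)&(g[:,2]>-.35)&(g[:,2]<.03); g=g[k]
        for z in np.arange(-.34,.03,.02):
            q=g[(g[:,2]>=z)&(g[:,2]<z+.02)]
            if len(q)>3: print('grip z %.2f'%z,len(q),'x',np.round([q[:,0].min(),q[:,0].max()],3),'y',np.round([q[:,1].min(),q[:,1].max()],3))
E
```

```text
s0 dock 438 [ 0.681   0.0246 -0.1782] 0.867121777535328
s0 stem 77 [ 0.601 -0.245  0.192  0.612 -0.232  0.223  0.607 -0.237  0.209] -5.5
s0 bar/beam 168 [ 0.601 -0.255  0.169  0.661 -0.218  0.185  0.624 -0.237  0.176] -36.1
s0 plate 302 [ 0.605 -0.261  0.088  0.663 -0.214  0.138  0.63  -0.238  0.112] -20.4
s0 post 110 [ 0.649 -0.252  0.023  0.664 -0.235  0.066  0.658 -0.24   0.045] -19.3
s0 foot 271 [ 0.586 -0.278  0.003  0.677 -0.21   0.012  0.651 -0.24   0.007] -6.3
s0 pink [ 0.501 -0.341  0.02   0.538 -0.306  0.144]
s0 railpost [0.649 0.242 0.025 0.678 0.258 0.175]
grip z -0.34 97 x [0.01  0.055] y [-0.159 -0.143]
grip z -0.32 561 x [-0.01  0.07] y [-0.16  -0.113]
grip z -0.30 1669 x [-0.064  0.079] y [-0.159  0.015]
grip z -0.28 1937 x [-0.071  0.069] y [-0.159  0.04 ]
grip z -0.26 1332 x [-0.075  0.062] y [-0.147  0.046]
grip z -0.24 901 x [-0.075  0.062] y [-0.144  0.047]
grip z -0.22 508 x [-0.073  0.032] y [-0.136  0.042]
grip z -0.20 549 x [-0.064  0.039] y [-0.064  0.042]
grip z -0.18 319 x [-0.043  0.027] y [-0.026  0.042]
grip z -0.16 482 x [-0.041  0.026] y [-0.031  0.03
[... 297 characters left out ...]
14] y [-0.071  0.062]
grip z -0.02 173 x [-0.015  0.01 ] y [-0.057  0.058]
grip z 0.00 34 x [-0.013  0.009] y [-0.053  0.052]
t0 dock 289 [ 0.68    0.0237 -0.1821] 0.038751986767142026
t0 stem 60 [ 0.599 -0.244  0.195  0.611 -0.233  0.225  0.604 -0.237  0.214] 3.1
t0 bar/beam 212 [ 0.592 -0.257  0.17   0.66  -0.219  0.186  0.622 -0.239  0.177] -28.2
t0 plate 130 [ 0.6   -0.256  0.089  0.66  -0.214  0.138  0.626 -0.235  0.111] -28.2
t0 post 49 [ 0.647 -0.249  0.023  0.662 -0.236  0.066  0.652 -0.24   0.045] 35.2
t0 foot 342 [ 0.572 -0.279  0.003  0.677 -0.209  0.012  0.64  -0.236  0.007] 13.0
t0 pink [ 0.502 -0.345  0.021  0.541 -0.307  0.147]
t0 railpost [0.643 0.24  0.029 0.676 0.255 0.177]
```

```bash
cat >> h.py <<'E'
def prof(tag,pos,R,zs):
    P,_=cloud(tag); g=(P.reshape(-1,3)-pos)@R
    g=g[(abs(g[:,0])<.06)&(abs(g[:,1])<.1)]
    for z in zs:
        q=g[(g[:,2]>=z)&(g[:,2]<z+.007)]
        if len(q)>3: print('z %.3f'%z,len(q),'x',np.round(np.percentile(q[:,0],[1,99]),3),'y',np.round(np.percentile(q[:,1],[1,99]),3), 'innery', np.round([q[q[:,1]<0,1].max(initial=-1),q[q[:,1]>0,1].min(initial=1)],3))
E
python3 - <<'E'
from h import *
o=env.observe(); prof('s0',o['position'],o['tool_rot'],np.arange(-.14,.03,.007))
a=cv2.imread('pics/s0.png')[165:270,540:640]; cv2.imwrite('pics/g0.png',cv2.resize(a,None,fx=5.5,fy=5.5,interpolation=3))
E
```

```text
z -0.140 131 x [-0.039  0.016] y [-0.019  0.038] innery [-0.     0.001]
z -0.133 142 x [-0.04   0.014] y [-0.022  0.038] innery [-0.     0.001]
z -0.126 125 x [-0.04  0.02] y [-0.022  0.038] innery [-0.     0.001]
z -0.119 133 x [-0.039  0.016] y [-0.019  0.039] innery [-0.  0.]
z -0.112 58 x [-0.038  0.009] y [-0.015  0.038] innery [-0.001  0.002]
z -0.105 72 x [-0.015  0.009] y [-0.063  0.066] innery [-0.057  0.016]
z -0.098 217 x [-0.016  0.01 ] y [-0.065  0.069] innery [-0.001  0.004]
z -0.091 220 x [-0.022  0.01 ] y [-0.066  0.071] innery [-0.     0.001]
z -0.084 185 x [-0.021  0.008] y [-0.067  0.07 ] innery [-0.001  0.001]
z -0.077 145 x [-0.022  0.01 ] y [-0.069  0.072] innery [-0.001  0.012]
z -0.070 179 x [-0.021  0.012] y [-0.071  0.073] innery [-0.001  0.001]
z -0.063 185 x [-0.019  0.013] y [-0.071  0.073] innery [-0.002  0.   ]
z -0.056 164 x [-0.018  0.012] y [-0.072  0.075] innery [-0.004  0.004]
z -0.049 157 x [-0.015  0.011] y [-0.072  0.075] innery [-0.037  0.034]
z -0.042 62 x [-0.016  0.012] y [-0.068  0.072] innery [-0.042  0.037]
z -0.035 56 x [-0.016  0.01 ] y [-0.055  0.057] innery [-0.04   0.045]
z -0.028 64 x [-0.014  0.013] y [-0.056  0.057] innery [-0.039  0.04 ]
z -0.021 67 x [-0.014  0.009] y [-0.056  0.058] innery [-0.041  0.042]
z -0.014 58 x [-0.013  0.01 ] y [-0.055  0.057] innery [-0.041  0.041]
z -0.007 56 x [-0.014  0.009] y [-0.057  0.056] innery [-0.04   0.043]
z 0.000 33 x [-0.012  0.009] y [-0.051  0.051] innery [-0.042  0.043]
```

>>> servo_tool([
  {"tx": 3, "ty": -2, "yaw": 8, "claw": 0},
  {"tx": 3, "ty": -2, "yaw": 8, "claw": 0},
  {"tx": 3, "ty": -2, "yaw": 8, "claw": 0},
  {"yaw": 8, "claw": 0},
  {"yaw": 8, "claw": 0},
  {"claw": 0},
  {"claw": 0},
])

```text
invalid input at $.steps[0]: expected keys tx, ty, tz, yaw, claw
```

```bash
python3 - <<'E'
from h import *
o=env.observe(); print(o['position'],o['grip_width'],np.degrees(np.arctan2(o['tool_rot'][1,1],o['tool_rot'][0,1])))
snap('scene','s1'); prof('s1',o['position'],o['tool_rot'],np.arange(-.14,.03,.007))
z=np.load('pics/s1.npz'); u,v=np.round(proj(z,o['position'])).astype(int); print(u,v)
a=cv2.imread('pics/s1.png')[max(0,v-75):v+30,max(0,u-60):u+60]; b=cv2.imread('pics/s0.png')[165:270,540:640]
cv2.imwrite('pics/g1.png',cv2.resize(np.hstack([b,a]),None,fx=3.6,fy=3.6,interpolation=3))
E
```

```text
[0.2225132  0.50272724 0.24979843] 0.08545073295727076 66.11844348691339
z -0.140 131 x [-0.04   0.015] y [-0.021  0.038] innery [-0.001  0.   ]
z -0.133 139 x [-0.04   0.016] y [-0.021  0.038] innery [-0.001  0.   ]
z -0.126 129 x [-0.04   0.016] y [-0.019  0.039] innery [-0.001  0.   ]
z -0.119 128 x [-0.039  0.017] y [-0.021  0.038] innery [-0.  0.]
z -0.112 61 x [-0.037  0.012] y [-0.015  0.039] innery [-0.001  0.001]
z -0.105 70 x [-0.014  0.009] y [-0.064  0.066] innery [-0.055  0.022]
z -0.098 212 x [-0.015  0.011] y [-0.067  0.069] innery [-0.001  0.004]
z -0.091 223 x [-0.022  0.012] y [-0.066  0.07 ] innery [-0.001  0.002]
z -0.084 196 x [-0.022  0.01 ] y [-0.069  0.071] innery [-0.001  0.002]
z -0.077 153 x [-0.02   0.012] y [-0.069  0.072] innery [-0.002  0.002]
z -0.070 162 x [-0.019  0.013] y [-0.068  0.073] innery [-0.001  0.   ]
z -0.063 210 x [-0.02   0.012] y [-0.072  0.072] innery [-0.     0.001]
z -0.056 143 x [-0.017  0.01 ] y [-0.072  0.075] innery [-0.009  0.004]
z -0.049 156 x [-0.016  0.011] y [-0.072  0.074] innery [-0.036  0.034]
z -0.042 62 x [-0.016  0.009] y [-0.071  0.071] innery [-0.041  0.039]
z -0.035 50 x [-0.014  0.01 ] y [-0.053  0.058] innery [-0.041  0.043]
z -0.028 69 x [-0.015  0.01 ] y [-0.056  0.058] innery [-0.039  0.044]
z -0.021 58 x [-0.014  0.01 ] y [-0.055  0.057] innery [-0.041  0.042]
z -0.014 65 x [-0.014  0.009] y [-0.056  0.057] innery [-0.041  0.042]
z -0.007 58 x [-0.014  0.01 ] y [-0.056  0.056] innery [-0.041  0.041]
z 0.000 27 x [-0.013  0.008] y [-0.047  0.053] innery [-0.042  0.045]
582 241
```

View pics/g1.png

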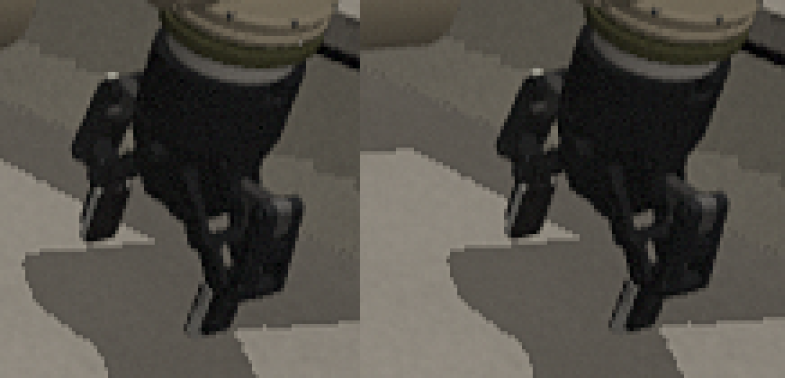

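The pushing surface will be the wide-open gripper's outer elbow: about ±75 mm out, with its lower edge ~46 mm above the fingertips. I'll move over to the canister side, high up, to see the wrist's left flank.

>>> servo_tool([
  {"tx": 1.5, "ty": 0, "tz": 4.5, "yaw": 0, "claw": 8.5},
  {"tx": 1.5, "ty": 0, "tz": 4.5, "yaw": 0, "claw": 8.5},
  {"tx": 1.5, "ty": 0, "tz": 4, "yaw": 0, "claw": 8.5},
  {"tx": 1, "ty": -4, "tz": 4, "yaw": 0, "claw": 8.5},
  {"tx": 1, "ty": -4.5, "tz": 0, "yaw": 0, "claw": 8.5},
  {"tx": 1, "ty": -4.5, "tz": 0, "yaw": 0, "claw": 8.5},
  {"tx": 1, "ty": -4.5, "tz": 0, "yaw": 0, "claw": 8.5},
  {"tx": 1, "ty": -4.5, "tz": 0, "yaw": 0, "claw": 8.5},
  {"tx": 1, "ty": -4.5, "tz": 0, "yaw": 0, "claw": 8.5},
  {"tx": 1, "ty": -4.5, "tz": 0, "yaw": 0, "claw": 8.5},
  {"tx": 1, "ty": -4.5, "tz": 0, "yaw": 0, "claw": 8.5},
  {"tx": 1, "ty": -4.5, "tz": 0, "yaw": 0, "claw": 8.5},
  {"tx": 1, "ty": -4.5, "tz": 0, "yaw": 0, "claw": 8.5},
  {"tx": 1, "ty": -4.5, "tz": 0, "yaw": 0, "claw": 8.5},
  {"tx": 1, "ty": -4.5, "tz": 0, "yaw": 0, "claw": 8.5},
  {"tx": 1, "ty": -4.5, "tz": 0, "yaw": 0, "claw": 8.5},
  {"tx": 1, "ty": -4.5, "tz": 0, "yaw": 0, "claw": 8.5},
  {"tx": 1, "ty": -4.5, "tz": 0, "yaw": 0, "claw": 8.5},
])

```text
time_s: 1.95
position: [0.4162, -0.1639, 0.415]
tool_rot: [[-0.914, 0.405, -0.0], [0.405, 0.914, 0.0], [0.0, 0.0, -1.0]]
ft_force: [0.8, 1.2, 0.3]
grip_width: 0.0852
gripper_force: 0.0
```

```bash
python3 - <<'E'
from h import *
o=env.observe(); print(o['time_s'],o['position'],o['q'],o['grip_width'])
snap('scene','s2'); snap('top','t2')
G={}
for t,pos,q1 in(('s0',[.2225,.5027,.2498],53.78),('s2',o['position'],o['q'][0]),('t2',o['position'],o['q'][0])):
    P=cloud(t)[0].reshape(-1,3)-pos; a=np.radians(q1); R=np.array([[np.cos(a),-np.sin(a)],[np.sin(a),np.cos(a)]])
    g=np.c_[P[:,:2]@R,P[:,2]]   # radial, left, up from TCP
    g=g[(abs(g[:,:2]).max(1)<.2)]
    print(t)
    for z in np.arange(.12,.34,.02):
        q=g[(g[:,2]>=z)&(g[:,2]<z+.02)]
        s='';
        for r0 in np.arange(-.12,.08,.02):
            k=q[(q[:,0]>=r0)&(q[:,0]<r0+.02)]
            s+='  %4d/%4d'%(k[:,1].min()*1e3,k[:,1].max()*1e3) if len(k)>2 else '     -    '
        print('z%.2f'%z,s)
E
```

```text
1.95 [ 0.4162259  -0.16389999  0.41503898] [-3.67255060e+01  7.07643261e+00  6.80604411e+01  7.00942196e-03
  1.04870855e+02 -1.02814939e+02] 0.08515377421088964
s0
z0.12      -         -         -         -         -       -38/ -33   -39/ -28   -35/  28     -         -    
z0.14      -         -         -         -       -31/ -23   -41/ -26   -39/  30   -34/  26     -         -    
z0.16      -         -         -         -         -       -40/ -31   -41/ -27   -36/  32   -11/   6     -    
z0.18      -         -         -         -       -60/ -58   -62/ -57   -61/  44   -59/  42   -17/   6     -    
z0.20    -62/ -57   -61/ -57   -62/ -57   -62/ -56   -64/ -58   -70/ -61   -71/ -59   -66/  38   -60/ -43     -    
z0.22    -62/ -57   -62/  43   -62/ -57   -61/ -58   -69/ -60   -71/ -67   -72/ -67   -71/  24   -61/  22     -    
z0.24    -61/ -57   -62/  44   -62/  45   -63/  44   -68/ -58   -71/ -64   -73/ -65   -71/  16   -65/  15     -    
z0.26    -62/  44   -62/  45   -62/  44   -61/  44   -63/  44   -69/  33   -70/  25   -66/  16   -62/   6     -    
z0.28    -61/  56   -62/  5
[... 2369 characters left out ...]
   67/  67    58/  67    56/  58     -    
z0.24    -61/  58   -61/  58   -61/  58   -45/  58   -45/  64    59/  67    63/  67   -45/  66   -60/  58     -    
z0.26      -       -57/  56   -61/  58   -61/  57   -61/  59   -69/  66   -69/  65   -61/  62   -60/  56     -    
z0.28      -         -         -         -         -       -61/  57   -62/  57   -60/  56     -         -    
z0.30      -         -         -         -         -         -         -         -         -         -    
z0.32      -         -         -         -         -         -         -         -         -         -    
z0.34      -         -         -         -         -         -         -         -         -         -
```

View pics/s2.png

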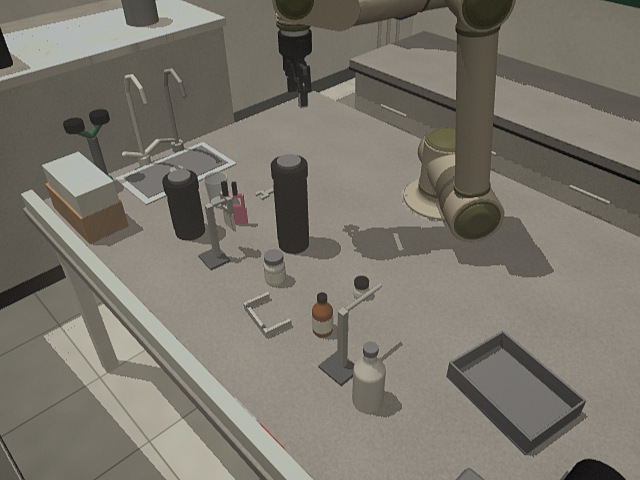

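```bash
python3 - <<'E'
from h import *
for t in('t0','t2','s2'):
    P=cloud(t)[0].reshape(-1,3); m=(P[:,2]>.004)&(P[:,2]<.03)&(P[:,0]>.2)&(P[:,0]<.46)&(P[:,1]>-.36)&(P[:,1]<-.24); q=P[m]
    print(t,m.sum(),np.round(np.percentile(q,[2,50,98],0),3).tolist())
    for x in np.arange(.24,.46,.02):
        k=q[(q[:,0]>=x)&(q[:,0]<x+.02)]
        if len(k)>2: print(round(x,2),np.round([k[:,1].min(),k[:,1].max(),np.median(k[:,2])],3))
# colour check of wrench in top image
z=np.load('pics/t0.npz'); print(proj(z,np.array([[.387,-.299,0],[.40,-.29,0],[.421,-.313,0]])))
E
```

```text
t0 234 [[0.203, -0.358, 0.004], [0.346, -0.306, 0.005], [0.454, -0.245, 0.008]]
0.24 [-0.324 -0.245  0.005]
0.26 [-0.36  -0.254  0.005]
0.28 [-0.36  -0.249  0.005]
0.3 [-0.356 -0.269  0.005]
0.32 [-0.353 -0.245  0.005]
0.34 [-0.352 -0.257  0.005]
0.36 [-0.358 -0.241  0.005]
0.38 [-0.358 -0.242  0.005]
0.4 [-0.36  -0.245  0.004]
0.42 [-0.354 -0.251  0.005]
0.44 [-0.358 -0.245  0.005]
t2 69 [[0.295, -0.359, 0.004], [0.34, -0.316, 0.005], [0.385, -0.25, 0.009]]
0.28 [-0.356 -0.339  0.004]
0.3 [-0.358 -0.305  0.005]
0.32 [-0.359 -0.281  0.005]
0.34 [-0.358 -0.243  0.006]
0.36 [-0.358 -0.271  0.005]
0.38 [-0.299 -0.263  0.005]
s2 29 [[0.213, -0.351, 0.004], [0.405, -0.293, 0.005], [0.459, -0.245, 0.008]]
0.4 [-0.352 -0.294  0.004]
0.42 [-0.304 -0.296  0.005]
0.44 [-0.35  -0.243  0.005]
[[442.55110259 289.27745342]
 [439.10011192 284.51057334]
 [447.21214408 276.69029228]]
```

>>> servo_tool([
  {"tx": -0.8, "ty": -4, "tz": 0, "yaw": -3, "claw": 8.54},
  {"tx": -0.7, "ty": -4, "tz": 0, "yaw": -3.1, "claw": 8.54},
  {"tx": 0, "ty": -2, "tz": -2, "yaw": 0, "claw": 8.54},
  {"tx": 0, "ty": 0, "tz": -4, "yaw": 0, "claw": 8.54},
  {"tx": 0, "ty": 0, "tz": -4, "yaw": 0, "claw": 8.54},
  {"tx": 0, "ty": 0, "tz": -4, "yaw": 0, "claw": 8.54},
  {"tx": 0, "ty": 0, "tz": -4, "yaw": 0, "claw": 8.54},
  {"tx": 0, "ty": 0, "tz": -4, "yaw": 0, "claw": 8.54},
  {"tx": 0, "ty": 0, "tz": -4, "yaw": 0, "claw": 8.54},
  {"tx": 0, "ty": 0, "tz": -4, "yaw": 0, "claw": 8.54},
  {"tx": 0, "ty": 0, "tz": -4, "yaw": 0, "claw": 8.54},
  {"tx": 0, "ty": 0, "tz": -4, "yaw": 0, "claw": 8.54},
  {"tx": 0, "ty": 0, "tz": -1, "yaw": 0, "claw": 8.54},
  {"tx": 0, "ty": 0, "tz": -0.8, "yaw": 0, "claw": 8.54},
  {"tx": 0, "ty": 0, "tz": 0, "yaw": 0, "claw": 8.54},
])

```text
time_s: 3.55
position: [0.4017, -0.262, 0.0177]
tool_rot: [[-0.866, 0.5, 0.0], [0.5, 0.866, -0.0], [-0.001, -0.0, -1.0]]
ft_force: [0.5, 0.1, -0.2]
grip_width: 0.0853
gripper_force: 0.0
```

```bash
python3 - <<'E'
from h import *
o=env.observe(); print(o['time_s'],o['position'],o['q'],o['grip_width'],o['ft_force'],np.degrees(np.arctan2(o['tool_rot'][1,1],o['tool_rot'][0,1])))
snap('scene','s3')
prof('s3',o['position'],o['tool_rot'],np.arange(-.12,.03,.007))
z=np.load('pics/s3.npz'); u,v=np.round(proj(z,o['position'])).astype(int); print(u,v)
a=cv2.imread('pics/s3.png')[max(0,v-160):v+40,max(0,u-90):u+110]; cv2.imwrite('pics/g3.png',cv2.resize(a,None,fx=3,fy=3,interpolation=3))
E
```

```text
3.55 [ 0.40170768 -0.26204006  0.01765075] [-4.72986828e+01  3.32094153e+01  1.02599593e+02  1.77539227e-03
  4.41528491e+01 -1.07330187e+02] 0.08530589317860762 [ 0.46294999  0.14495139 -0.23744073] 60.030227893783724
z -0.120 9 x [-0.038 -0.03 ] y [-0.001  0.022] innery [-0.     0.007]
z 0.006 9 x [-0.054 -0.021] y [-0.097  0.073] innery [-0.038  0.008]
z 0.013 362 x [-0.06   0.058] y [-0.096  0.098] innery [-0.  0.]
z 0.020 76 x [-0.057 -0.002] y [-0.098  0.096] innery [-0.002  0.001]
285 210
```

View pics/g3.png

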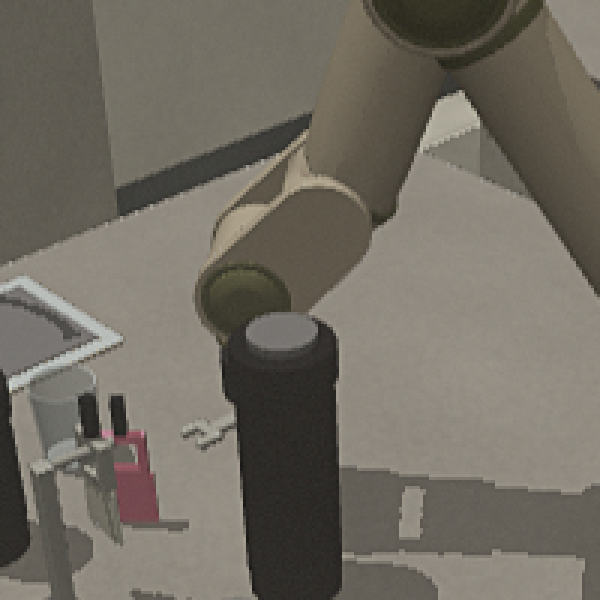

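```bash
python3 - <<'E'
from h import *
o=env.observe(); snap('top','t3')
for t in('s3','t3'):
    P=cloud(t)[0].reshape(-1,3); c=np.array([.4695,-.1453]); 
    d=P[:,:2]-c; y=o['tool_rot'][:2,1]
    a=-(d@y); r=np.hypot(*d.T)
    for z in np.arange(.18,.34,.02):
        k=(P[:,2]>z)&(P[:,2]<z+.02)&(a>.035)&(r<.2)&(r>.049)
        if k.sum()>3: print(t,round(z,2),k.sum(),'min dist to head',np.round(np.percentile(r[k],[0,2,5])-.046,4))
print('along',(c-o['position'][:2])@y,'lat',(c-o['position'][:2])@o['tool_rot'][:2,0])
E
```

```text
s3 0.18 8 min dist to head [0.0736 0.0736 0.0736]
s3 0.2 6 min dist to head [0.0465 0.0466 0.0467]
s3 0.22 50 min dist to head [0.0286 0.0326 0.0336]
s3 0.24 211 min dist to head [0.0121 0.0161 0.0169]
s3 0.26 346 min dist to head [0.0126 0.0159 0.0175]
s3 0.28 515 min dist to head [0.0137 0.0205 0.0222]
s3 0.3 443 min dist to head [0.0189 0.0208 0.0224]
s3 0.32 402 min dist to head [0.0179 0.0202 0.0222]
s3 0.34 386 min dist to head [0.0183 0.0219 0.0235]
t3 0.24 39 min dist to head [0.0159 0.016  0.0161]
t3 0.26 159 min dist to head [0.0162 0.017  0.0176]
t3 0.28 1085 min dist to head [0.0191 0.0227 0.0252]
t3 0.3 299 min dist to head [0.0227 0.0228 0.0235]
t3 0.32 202 min dist to head [0.0224 0.0227 0.0229]
t3 0.34 389 min dist to head [0.0223 0.023  0.0241]
along 0.13510693032410961 lat -0.0001541734753813459
```

```bash
python3 - <<'E'
from h import *
o=env.observe()
for t,pos,q1 in(('t3',o['position'],o['q'][0]),('s3',o['position'],o['q'][0]),('t2',[.4162,-.1639,.415],-36.73),('s2',[.4162,-.1639,.415],-36.73)):
    P=cloud(t)[0].reshape(-1,3); r=np.hypot(P[:,0]-.4695,P[:,1]+.1453); P=P[(r>.05)|(P[:,2]>.29)]-pos
    a=np.radians(q1); g=np.c_[P[:,:2]@np.array([[np.cos(a),-np.sin(a)],[np.sin(a),np.cos(a)]]),P[:,2]]
    g=g[(g[:,2]>.21)&(g[:,2]<.26)&(np.hypot(g[:,0],g[:,1])<.2)]
    print(t,len(g),[ (f,round(float(np.percentile(np.hypot(*(g[:,:2]-.1165*np.array([np.cos(np.radians(f)),np.sin(np.radians(f))])).T),.5)*1e3-46,1))) for f in range(40,125,5)])
E
```

```text
Traceback (most recent call last):
TypeError: float expected at most 1 argument, got 2
```

```bash
python3 - <<'E'
from h import *
o=env.observe()
for t,pos,q1 in(('t3',o['position'],o['q'][0]),('s3',o['position'],o['q'][0]),('t2',[.4162,-.1639,.415],-36.73),('s2',[.4162,-.1639,.415],-36.73)):
    P=cloud(t)[0].reshape(-1,3); r=np.hypot(P[:,0]-.4695,P[:,1]+.1453); P=P[(r>.05)|(P[:,2]>.29)]-pos
    a=np.radians(q1); g=np.c_[P[:,:2]@np.array([[np.cos(a),-np.sin(a)],[np.sin(a),np.cos(a)]]),P[:,2]]
    g=g[(g[:,2]>.21)&(g[:,2]<.26)&(np.hypot(g[:,0],g[:,1])<.2)]
    for f in range(40,125,10):
        d=np.hypot(*(g[:,:2]-.1165*np.array([np.cos(np.radians(f)),np.sin(np.radians(f))])).T)*1e3-46
        print(t,f,np.round(np.percentile(d,[.5,2]),1),end='; ')
    print()
E
```

```text
t3 40 [4.2 6.3]; t3 50 [-1.8  0.7]; t3 60 [-2.4 -1.3]; t3 70 [-1.1 -0.5]; t3 80 [-1.8 -1. ]; t3 90 [-0.4 -0.2]; t3 100 [-1.7 -1.5]; t3 110 [-2.5 -2.1]; t3 120 [-4.6 -4.4]; 
s3 40 [2.4 4.1]; s3 50 [-3.4 -1.1]; s3 60 [-4.5 -2.5]; s3 70 [-4.6 -2. ]; s3 80 [-3.9 -2.6]; s3 90 [-3.3 -1.6]; s3 100 [-3.8 -2.6]; s3 110 [-4.8 -2.4]; s3 120 [-8.8 -6.7]; 
t2 40 [10.1 34. ]; t2 50 [ 4.2 25.4]; t2 60 [ 1.5 17.6]; t2 70 [ 2.4 10.2]; t2 80 [2.7 9. ]; t2 90 [3.6 7.6]; t2 100 [3.5 7.8]; t2 110 [3.9 6.2]; t2 120 [-2.6  0.7]; 
s2 40 [2.4 5.2]; s2 50 [-2.8 -0. ]; s2 60 [-3.5 -1. ]; s2 70 [-2.7 -0.6]; s2 80 [-2.  -0.8]; s2 90 [-2.2 -0.6]; s2 100 [-2.1 -0.6]; s2 110 [-2.  -0.4]; s2 120 [-7.5 -6.1];
```

```bash
python3 - <<'E'
from h import *
jar=np.array([.5985,-.068]); D=.1165
for f0,f1 in((95,95),(100,100),(100,95),(105,95),(95,105)):
    c=np.array([.4695,-.1453]); th=np.radians(55); m=1; n=0
    while c[1]<.05 and n<400:
        for _ in range(5):
            t=c-D*np.array([np.cos(th),np.sin(th)]); r=np.hypot(*t); q1=np.arctan2(t[1],t[0])-np.arcsin(.117/r)
            f=f0+(f1-f0)*min(1,(c[1]+.1453)/.19); th=q1+np.radians(f)
        if n==0: print('start',np.degrees(th),t)
        m=min(m,np.hypot(*(c-jar))-.069); c=c+.001*np.array([np.cos(th),np.sin(th)]); n+=1
    ax=np.array([np.cos(.18),-np.sin(.18)]); d=np.array([.6805,.024])-c
    print(f0,f1,'end',c,np.degrees(th),'tool',t,'jar gap',m,'dock along',d@ax,'lat',d@[ax[1]*-1,ax[0]])
o=env.observe(); t=o['position']; print(np.degrees(np.arctan2(t[1],t[0])-np.arcsin(.117/np.hypot(t[0],t[1]))),o['q'][0])
E
```

```text
start 49.496330548255926 [ 0.39383363 -0.23388245]
95 95 end [0.56897355 0.05095463] 75.93023752579732 tool [ 0.54040893 -0.06302042] jar gap -0.0013333140118469006 dock along 0.11455027145223293 lat -0.006552611025075926
start 54.67184552988341 [ 0.40213288 -0.24034694]
100 100 end [0.5493822  0.05023128] 80.2737135175603 tool [ 0.52953156 -0.06557978] jar gap 0.009528250762529028 dock along 0.13369559488813149 lat -0.0023335179208371784
start 54.67184552988341 [ 0.40213288 -0.24034694]
100 95 end [0.55893207 0.0500197 ] 75.46328447499012 tool [ 0.52943953 -0.06371877] jar gap 0.00661681424693257 dock along 0.12426213720834599 lat -0.003835060707152901
start 59.962249958144156 [ 0.41118342 -0.24615349]
105 95 end [0.54966396 0.05030287] 75.13905476578836 tool [ 0.51952826 -0.06326689] jar gap 0.014267037291258555 dock along 0.1334312053051632 lat -0.0024543875415580603
start 49.496330548255926 [ 0.39383363 -0.23388245]
95 105 end [0.54949052 0.05036913] 85.5465740528435 tool [ 0.54036679 -0.06677611] jar gap 0.004464350582188262 dock along 0.13361370764848318 lat -0.002488533750809877
-47.24521047548477 -47.30704161550176
```

>>> servo_tool([
  {"tx": 0, "ty": 0, "tz": -0.45, "yaw": 0, "claw": 8.54},
  {"tx": 0, "ty": 0, "tz": -0.4, "yaw": 0, "claw": 8.54},
  {"tx": 0.25, "ty": 0.43, "tz": 0, "yaw": 0, "claw": 8.54},
  {"tx": 0.25, "ty": 0.43, "tz": 0, "yaw": 0, "claw": 8.54},
  {"tx": 0.25, "ty": 0.43, "tz": 0, "yaw": 0, "claw": 8.54},
  {"tx": 0, "ty": 0, "tz": 0, "yaw": 0, "claw": 8.54},
])

```text
time_s: 4.25
position: [0.4092, -0.2483, 0.0087]
tool_rot: [[-0.867, 0.499, -0.0], [0.499, 0.867, 0.0], [0.0, 0.0, -1.0]]
ft_force: [-0.1, -0.1, 0.1]
grip_width: 0.0853
gripper_force: 0.0
```

```bash
cat >> h.py <<'E'
from scipy.optimize import least_squares
def can(tag,c,zr=((.03,.10),(.10,.17),(.17,.222))):
    "canister axis at several heights (body radius 42)"
    P=cloud(tag)[0].reshape(-1,3); out=[]
    pic=np.load(f'pics/{tag}.npz')['p'].reshape(-1,3)
    dark=pic.max(1)<75
    for z0,z1 in zr:
        R=.042 if z1<.225 else .046
        m=dark&(P[:,2]>z0)&(P[:,2]<z1)&(abs(np.hypot(*(P[:,:2]-c).T)-R)<.012); Q=P[m]
        s=least_squares(lambda p:np.hypot(Q[:,0]-p[0],Q[:,1]-p[1])-R,c,loss='soft_l1',f_scale=.002)
        out.append((*np.round(s.x,4),int(m.sum())))
    return out
E
python3 - <<'E'
from h import *
o=env.observe(); print(o['time_s'],o['position'],o['ft_force'])
snap('scene','s4')
z4=((.03,.10),(.10,.17),(.17,.222),(.228,.258))
for t in('s0','s3','s4'): print(t,can(t,np.array([.4695,-.1453]),z4))
E
```

```text
4.25 [ 0.4091749  -0.24833489  0.00871331] [-0.06297446 -0.06544717  0.07482969]
s0 [(np.float64(0.4695), np.float64(-0.1455), 648), (np.float64(0.4695), np.float64(-0.1456), 704), (np.float64(0.4693), np.float64(-0.1459), 560), (np.float64(0.4688), np.float64(-0.1461), 379)]
s3 [(np.float64(0.4693), np.float64(-0.1456), 640), (np.float64(0.4695), np.float64(-0.1456), 712), (np.float64(0.4694), np.float64(-0.1457), 560), (np.float64(0.4688), np.float64(-0.146), 383)]
s4 [(np.float64(0.4695), np.float64(-0.1457), 643), (np.float64(0.4695), np.float64(-0.1457), 707), (np.float64(0.4695), np.float64(-0.1459), 563), (np.float64(0.469), np.float64(-0.1463), 394)]
```

>>> servo_tool([
  {"tx": 0.05, "ty": 0.09, "tz": 0, "yaw": 0, "claw": 8.54},
  {"tx": 0.05, "ty": 0.09, "tz": 0, "yaw": 0, "claw": 8.54},
  {"tx": 0.05, "ty": 0.09, "tz": 0, "yaw": 0, "claw": 8.54},
  {"tx": 0, "ty": 0, "tz": 0, "yaw": 0, "claw": 8.54},
])

```text
time_s: 4.7
position: [0.4104, -0.2464, 0.0087]
tool_rot: [[-0.866, 0.5, 0.0], [0.5, 0.866, -0.0], [-0.0, -0.0, -1.0]]
ft_force: [0.4, 0.1, 0.4]
grip_width: 0.0855
gripper_force: 0.0
```

```bash
python3 - <<'E'
from h import *
o=env.observe(); print(o['time_s'],o['position'],o['ft_force'])
snap('scene','s5')
print(can('s5',np.array([.4695,-.1453]),((.03,.10),(.10,.17),(.17,.222),(.228,.258))))
E
```

```text
4.7 [ 0.41036673 -0.24637353  0.00868037] [0.42932834 0.1305819  0.4100754 ]
[(np.float64(0.4695), np.float64(-0.1454), 649), (np.float64(0.4697), np.float64(-0.1449), 701), (np.float64(0.4697), np.float64(-0.1449), 562), (np.float64(0.4694), np.float64(-0.145), 400)]
```

Touch test: no wrist force, yet the top moved ~1 mm, so the wrist housing grazes the head first at this angle. I'll back off and take a better approach angle, with the canister offset on the elbow face.

>>> servo_tool([
  {"tx": -0.4, "ty": -0.7, "tz": 0, "yaw": 0, "claw": 8.54},
  {"tx": -0.65, "ty": 0.4, "tz": 0, "yaw": -2.6, "claw": 8.54},
  {"tx": -0.65, "ty": 1.01, "tz": 0, "yaw": -2.7, "claw": 8.54},
  {"tx": 0, "ty": 0, "tz": 0, "yaw": 0, "claw": 8.54},
  {"tx": 0.1, "ty": 0.14, "tz": 0, "yaw": 0, "claw": 8.54},
  {"tx": 0.06, "ty": 0.08, "tz": 0, "yaw": 0, "claw": 8.54},
  {"tx": 0.06, "ty": 0.08, "tz": 0, "yaw": 0, "claw": 8.54},
  {"tx": 0, "ty": 0, "tz": 0, "yaw": 0, "claw": 8.54},
])

```text
time_s: 5.55
position: [0.3958, -0.2365, 0.0086]
tool_rot: [[-0.817, 0.577, 0.0], [0.577, 0.817, -0.001], [-0.001, -0.0, -1.0]]
ft_force: [-0.8, -2.5, -0.2]
grip_width: 0.0856
gripper_force: 0.0
```

```bash
cat > st.py <<'E'
from h import *
import sys
tag=sys.argv[1]; c=np.array([float(sys.argv[2]),float(sys.argv[3])])
o=env.observe(); R=o['tool_rot']; print(round(o['time_s'],2),np.round(o['position'],4),'ft',np.round(o['ft_force'],1),'yaw',np.degrees(np.arctan2(R[1,1],R[0,1])).round(1),'q1',o['q'][0].round(1))
snap('scene',tag); r=can(tag,c,((.03,.10),(.10,.17),(.17,.222),(.228,.258)))
print([(float(a),float(b),n) for a,b,n in r])
d=np.array(r[0][:2])-o['position'][:2]; print('along',d@R[:2,1],'s',d@R[:2,0])
E
python3 st.py s6 .4695 -.1453
```

```text
5.55 [ 0.3958 -0.2365  0.0086] ft [-0.8 -2.5 -0.2] yaw 54.7 q1 -45.6
[(0.4693, -0.1455, 647), (0.4693, -0.1453, 709), (0.4693, -0.1457, 559), (0.4689, -0.1463, 406)]
along 0.11676665397259017 s -0.007456077220449169
```

Elbow contact now (2.6 N) with the canister still upright. I'll work out the curved push.

```bash
cat > path.py <<'E'
import numpy as np,sys
c=np.array([float(sys.argv[1]),float(sys.argv[2])]); n0=float(sys.argv[3]); s=float(sys.argv[4]); N=int(sys.argv[5]); step=float(sys.argv[6]); D=.1168
jar=np.array([.5985,-.068])
def tool(c,th):
    y=np.array([np.cos(th),np.sin(th)]); x=np.array([-y[1],y[0]]); return c-D*y-s*x
th=np.radians(float(sys.argv[7]) if len(sys.argv)>7 else 55); m=9
def solve(c,th):
    for _ in range(20):
        t=tool(c,th); th=np.arctan2(t[1],t[0])-np.arcsin(.117/np.hypot(*t))+np.radians(n0)
    return th
th=solve(c,th); t=tool(c,th); print('start',t,np.degrees(th))
for i in range(N):
    c=c+step*np.array([np.cos(th),np.sin(th)]); th2=solve(c,th); t2=tool(c,th2); m=min(m,np.hypot(*(c-jar))-.069)
    print('{"tx": %.2f, "ty": %.2f, "yaw": %.1f}'%(*((t2-t)*100),np.degrees(th2-th)),end=' '); th,t=th2,t2
print('\nend c',c,'tool',t,np.degrees(th),'jar',m)
E
python3 path.py .4693 -.1455 100.3 -.0075 36 .006
```

```text
start [ 0.39573618 -0.23653216] 54.73209815800336
{"tx": 0.47, "ty": 0.39, "yaw": 0.8} {"tx": 0.47, "ty": 0.40, "yaw": 0.8} {"tx": 0.46, "ty": 0.40, "yaw": 0.8} {"tx": 0.45, "ty": 0.41, "yaw": 0.8} {"tx": 0.45, "ty": 0.42, "yaw": 0.8} {"tx": 0.44, "ty": 0.42, "yaw": 0.8} {"tx": 0.43, "ty": 0.43, "yaw": 0.8} {"tx": 0.43, "ty": 0.44, "yaw": 0.8} {"tx": 0.42, "ty": 0.44, "yaw": 0.8} {"tx": 0.42, "ty": 0.45, "yaw": 0.7} {"tx": 0.41, "ty": 0.45, "yaw": 0.7} {"tx": 0.40, "ty": 0.46, "yaw": 0.7} {"tx": 0.40, "ty": 0.46, "yaw": 0.7} {"tx": 0.39, "ty": 0.47, "yaw": 0.7} {"tx": 0.38, "ty": 0.48, "yaw": 0.7} {"tx": 0.38, "ty": 0.48, "yaw": 0.7} {"tx": 0.37, "ty": 0.49, "yaw": 0.7} {"tx": 0.36, "ty": 0.49, "yaw": 0.7} {"tx": 0.36, "ty": 0.49, "yaw": 0.7} {"tx": 0.35, "ty": 0.50, "yaw": 0.7} {"tx": 0.34, "ty": 0.50, "yaw": 0.7} {"tx": 0.34, "ty": 0.51, "yaw": 0.7} {"tx": 0.33, "ty": 0.51, "yaw": 0.7} {"tx": 0.32, "ty": 0.52, "yaw": 0.7} {"tx": 0.31, "ty": 0.52, "yaw": 0.7} {"tx": 0.31, "ty": 0.53, "yaw": 0.7} {"tx": 0.30, "ty": 0.53, "yaw": 0.7} {"tx": 0.29, "ty": 0.53, "yaw": 0.7} {"tx": 0.29, "ty": 0.54, "yaw": 0.7} {"tx": 0.28, "ty": 0.54, "yaw": 0.7} {"tx": 0.27, "ty": 0.54, "yaw": 0.7} {"tx": 0.27, "ty": 0.55, "yaw": 0.7} {"tx": 0.26, "ty": 0.55, "yaw": 0.7} {"tx": 0.25, "ty": 0.55, "yaw": 0.7} {"tx": 0.24, "ty": 0.56, "yaw": 0.7} {"tx": 0.24, "ty": 0.56, "yaw": 0.7} 
end c [0.55044204 0.05266887] tool [ 0.52439407 -0.06143631] 80.81490374135674 jar 0.009156576340499323
```

>>> servo_tool([
  {"tx": 0.24, "ty": 0.2, "tz": 0, "yaw": 0.4, "claw": 8.54},
  {"tx": 0.24, "ty": 0.2, "tz": 0, "yaw": 0.4, "claw": 8.54},
  {"tx": 0.47, "ty": 0.4, "tz": 0, "yaw": 0.8, "claw": 8.54},
  {"tx": 0.46, "ty": 0.4, "tz": 0, "yaw": 0.8, "claw": 8.54},
  {"tx": 0.45, "ty": 0.41, "tz": 0, "yaw": 0.8, "claw": 8.54},
  {"tx": 0, "ty": 0, "tz": 0, "yaw": 0, "claw": 8.54},
])

```text
time_s: 6.2
position: [0.4147, -0.2194, 0.0086]
tool_rot: [[-0.848, 0.53, 0.0], [0.53, 0.848, 0.0], [-0.0, 0.0, -1.0]]
ft_force: [0.2, 0.4, -0.0]
grip_width: 0.0856
gripper_force: 0.0
```

```bash
python3 st.py s7 .485 -.126
```

```text
6.2 [ 0.4147 -0.2194  0.0086] ft [ 0.2  0.4 -0. ] yaw 58.0 q1 -42.4
[(0.4836, -0.1244, 664), (0.4836, -0.1246, 720), (0.4837, -0.1248, 569), (0.483, -0.1252, 402)]
along 0.11707335874457778 s -0.00810796740072695
```

Working cleanly: the canister moved 25 mm, stays upright, and contact is steady. Continuing.

>>> servo_tool([
  {"tx": 0.45, "ty": 0.42, "tz": 0, "yaw": 0.8, "claw": 8.54},
  {"tx": 0.45, "ty": 0.42, "tz": 0, "yaw": 0.8, "claw": 8.54},
  {"tx": 0.44, "ty": 0.42, "tz": 0, "yaw": 0.8, "claw": 8.54},
  {"tx": 0.43, "ty": 0.43, "tz": 0, "yaw": 0.8, "claw": 8.54},
  {"tx": 0.43, "ty": 0.44, "tz": 0, "yaw": 0.8, "claw": 8.54},
  {"tx": 0.42, "ty": 0.44, "tz": 0, "yaw": 0.8, "claw": 8.54},
  {"tx": 0.42, "ty": 0.45, "tz": 0, "yaw": 0.7, "claw": 8.54},
  {"tx": 0.41, "ty": 0.45, "tz": 0, "yaw": 0.7, "claw": 8.54},
  {"tx": 0.4, "ty": 0.46, "tz": 0, "yaw": 0.7, "claw": 8.54},
  {"tx": 0.4, "ty": 0.46, "tz": 0, "yaw": 0.7, "claw": 8.54},
  {"tx": 0, "ty": 0, "tz": 0, "yaw": 0, "claw": 8.54},
])

```text
time_s: 7.35
position: [0.4571, -0.1755, 0.0087]
tool_rot: [[-0.911, 0.413, 0.0], [0.413, 0.911, 0.0], [-0.0, 0.0, -1.0]]
ft_force: [-0.1, 0.6, 1.0]
grip_width: 0.0853
gripper_force: 0.0
```

```bash
python3 st.py s8 .514 -.072; python3 - <<'E'
from h import *
r=can('s8',np.array([.514,-.072]),((.03,.10),)); c=r[0][:2]; print('jar gap',np.hypot(c[0]-.5985,c[1]+.068)-.069)
E
```

```text
7.35 [ 0.4571 -0.1755  0.0087] ft [-0.1  0.6  1. ] yaw 65.6 q1 -34.9
[(0.5144, -0.073, 688), (0.5143, -0.073, 756), (0.5141, -0.0733, 615), (0.5139, -0.0738, 422)]
along 0.11704460353298182 s -0.009774166115584631
jar gap 0.01524850147035263
```

```bash
python3 path.py .5144 -.073 100.3 -.0075 21 .006 65
```

```text
start [ 0.45922191 -0.17621758] 65.54596672764247
{"tx": 0.38, "ty": 0.48, "yaw": 0.7} {"tx": 0.37, "ty": 0.48, "yaw": 0.7} {"tx": 0.37, "ty": 0.49, "yaw": 0.7} {"tx": 0.36, "ty": 0.49, "yaw": 0.7} {"tx": 0.35, "ty": 0.50, "yaw": 0.7} {"tx": 0.35, "ty": 0.50, "yaw": 0.7} {"tx": 0.34, "ty": 0.51, "yaw": 0.7} {"tx": 0.33, "ty": 0.51, "yaw": 0.7} {"tx": 0.33, "ty": 0.51, "yaw": 0.7} {"tx": 0.32, "ty": 0.52, "yaw": 0.7} {"tx": 0.31, "ty": 0.52, "yaw": 0.7} {"tx": 0.31, "ty": 0.53, "yaw": 0.7} {"tx": 0.30, "ty": 0.53, "yaw": 0.7} {"tx": 0.29, "ty": 0.53, "yaw": 0.7} {"tx": 0.28, "ty": 0.54, "yaw": 0.7} {"tx": 0.28, "ty": 0.54, "yaw": 0.7} {"tx": 0.27, "ty": 0.54, "yaw": 0.7} {"tx": 0.26, "ty": 0.55, "yaw": 0.7} {"tx": 0.26, "ty": 0.55, "yaw": 0.7} {"tx": 0.25, "ty": 0.55, "yaw": 0.7} {"tx": 0.24, "ty": 0.56, "yaw": 0.7} 
end c [0.55187832 0.0469346 ] tool [ 0.52471507 -0.06691024] 80.25425132385847 jar 0.006698613668227604
```

```bash
python3 path.py .5144 -.073 103 -.0075 21 .006 65
```

```text
start [ 0.46431961 -0.1787849 ] 68.34036977421748
{"tx": 0.35, "ty": 0.50, "yaw": 0.7} {"tx": 0.35, "ty": 0.50, "yaw": 0.7} {"tx": 0.34, "ty": 0.50, "yaw": 0.7} {"tx": 0.33, "ty": 0.51, "yaw": 0.7} {"tx": 0.33, "ty": 0.51, "yaw": 0.7} {"tx": 0.32, "ty": 0.52, "yaw": 0.7} {"tx": 0.31, "ty": 0.52, "yaw": 0.7} {"tx": 0.31, "ty": 0.53, "yaw": 0.7} {"tx": 0.30, "ty": 0.53, "yaw": 0.7} {"tx": 0.29, "ty": 0.53, "yaw": 0.7} {"tx": 0.29, "ty": 0.54, "yaw": 0.7} {"tx": 0.28, "ty": 0.54, "yaw": 0.7} {"tx": 0.27, "ty": 0.54, "yaw": 0.7} {"tx": 0.27, "ty": 0.55, "yaw": 0.7} {"tx": 0.26, "ty": 0.55, "yaw": 0.7} {"tx": 0.25, "ty": 0.55, "yaw": 0.7} {"tx": 0.24, "ty": 0.56, "yaw": 0.7} {"tx": 0.24, "ty": 0.56, "yaw": 0.7} {"tx": 0.23, "ty": 0.56, "yaw": 0.7} {"tx": 0.22, "ty": 0.57, "yaw": 0.7} {"tx": 0.22, "ty": 0.57, "yaw": 0.7} 
end c [0.54607638 0.04859864] tool [ 0.52438482 -0.06641425] 82.99346284317726 jar 0.008279052355793778
```

>>> servo_tool([
  {"tx": -0.1, "ty": -0.2, "tz": 0, "yaw": 0, "claw": 8.54},
  {"tx": 0.79, "ty": -0.2, "tz": 0, "yaw": 2.8, "claw": 8.54},
  {"tx": 0.2, "ty": 0.28, "tz": 0, "yaw": 0.3, "claw": 8.54},
  {"tx": 0.2, "ty": 0.28, "tz": 0, "yaw": 0.4, "claw": 8.54},
  {"tx": 0.35, "ty": 0.5, "tz": 0, "yaw": 0.7, "claw": 8.54},
  {"tx": 0.34, "ty": 0.5, "tz": 0, "yaw": 0.7, "claw": 8.54},
  {"tx": 0.33, "ty": 0.51, "tz": 0, "yaw": 0.7, "claw": 8.54},
  {"tx": 0.33, "ty": 0.51, "tz": 0, "yaw": 0.7, "claw": 8.54},
  {"tx": 0.32, "ty": 0.52, "tz": 0, "yaw": 0.7, "claw": 8.54},
  {"tx": 0.31, "ty": 0.52, "tz": 0, "yaw": 0.7, "claw": 8.54},
  {"tx": 0, "ty": 0, "tz": 0, "yaw": 0, "claw": 8.54},
])

```text
time_s: 8.5
position: [0.4876, -0.1431, 0.0086]
tool_rot: [[-0.958, 0.287, -0.0], [0.287, 0.958, 0.0], [0.0, 0.0, -1.0]]
ft_force: [-0.4, 0.3, -0.3]
grip_width: 0.0851
gripper_force: 0.0
```

```bash
python3 st.py s9 .5305 -.034; python3 - <<'E'
from h import *
r=can('s9',np.array([.5305,-.034]),((.03,.10),)); c=r[0][:2]; print('jar gap',np.hypot(c[0]-.5985,c[1]+.068)-.069)
E
```

```text
8.5 [ 0.4876 -0.1431  0.0086] ft [-0.4  0.3 -0.3] yaw 73.3 q1 -29.7
[(0.53, -0.0336, 714), (0.53, -0.0339, 777), (0.5298, -0.0339, 631), (0.5295, -0.0347, 432)]
along 0.11706731690417023 s -0.00910663546897898
jar gap 0.007652527681740545
```

>>> servo_tool([
  {"tx": -0.03, "ty": -0.1, "tz": 0, "yaw": 0, "claw": 8.54},
  {"tx": 0.21, "ty": -0.05, "tz": 0, "yaw": 0.3, "claw": 8.54},
  {"tx": 0.2, "ty": 0.3, "tz": 0, "yaw": 0.4, "claw": 8.54},
  {"tx": 0.31, "ty": 0.53, "tz": 0, "yaw": 0.7, "claw": 8.54},
  {"tx": 0.3, "ty": 0.53, "tz": 0, "yaw": 0.7, "claw": 8.54},
  {"tx": 0.3, "ty": 0.53, "tz": 0, "yaw": 0.7, "claw": 8.54},
  {"tx": 0.29, "ty": 0.54, "tz": 0, "yaw": 0.7, "claw": 8.54},
  {"tx": 0.28, "ty": 0.54, "tz": 0, "yaw": 0.7, "claw": 8.54},
  {"tx": 0.28, "ty": 0.54, "tz": 0, "yaw": 0.7, "claw": 8.54},
  {"tx": 0.27, "ty": 0.55, "tz": 0, "yaw": 0.7, "claw": 8.54},
  {"tx": 0.26, "ty": 0.55, "tz": 0, "yaw": 0.7, "claw": 8.54},
  {"tx": 0.26, "ty": 0.55, "tz": 0, "yaw": 0.7, "claw": 8.54},
  {"tx": 0.25, "ty": 0.56, "tz": 0, "yaw": 0.7, "claw": 8.54},
  {"tx": 0, "ty": 0, "tz": 0, "yaw": 0, "claw": 8.54},
])

```text
time_s: 9.95
position: [0.5194, -0.0874, 0.0086]
tool_rot: [[-0.988, 0.157, 0.0], [0.157, 0.988, 0.0], [0.0, 0.0, -1.0]]
ft_force: [0.7, -0.4, -0.0]
grip_width: 0.0853
gripper_force: 0.0
```

```bash
python3 st.py s10 .545 .028; python3 - <<'E'
from h import *
r=can('s10',np.array([.545,.028]),((.03,.10),)); c=np.array(r[0][:2]); ax=np.array([np.cos(.18),-np.sin(.18)]); d=np.array([.6805,.024])-c
print('dock along',d@ax,'lat of can (left+)',-d@[-ax[1],ax[0]])
E
```

```text
9.95 [ 0.5194 -0.0874  0.0086] ft [ 0.7 -0.4 -0. ] yaw 81.0 q1 -22.5
[(0.5469, 0.0264, 738), (0.5468, 0.0265, 809), (0.5468, 0.0264, 652), (0.5462, 0.0258, 468)]
along 0.1167212607176832 s -0.009367822441482227
dock along 0.13187118833271494 lat of can (left+) -0.02155712614699861
```

>>> servo_tool([
  {"tx": 0.1, "ty": 0.53, "tz": 0, "yaw": 0, "claw": 8.54},
  {"tx": 0.1, "ty": 0.53, "tz": 0, "yaw": 0, "claw": 8.54},
  {"tx": 0.1, "ty": 0.53, "tz": 0, "yaw": 0, "claw": 8.54},
  {"tx": 0.1, "ty": 0.53, "tz": 0, "yaw": 0, "claw": 8.54},
  {"tx": 0, "ty": 0, "tz": 0, "yaw": 0, "claw": 8.54},
  {"tx": -0.1, "ty": -1, "tz": 0, "yaw": 0, "claw": 8.54},
  {"tx": -0.2, "ty": -2, "tz": 0, "yaw": 0, "claw": 8.54},
])

```text
time_s: 10.7
position: [0.5201, -0.0968, 0.0087]
tool_rot: [[-0.988, 0.156, -0.0], [0.156, 0.988, 0.001], [0.0, 0.001, -1.0]]
ft_force: [-0.6, -0.3, 0.3]
grip_width: 0.0856
gripper_force: 0.0
```

```bash
python3 st.py s11 .55 .047; python3 - <<'E'
from h import *
r=can('s11',np.array([.55,.047]),((.03,.10),)); c=np.array(r[0][:2]); ax=np.array([np.cos(.18),-np.sin(.18)]); d=np.array([.6805,.024])-c
print('dock along',d@ax,'lat of can (left+)',-d@[-ax[1],ax[0]])
t=c-.135*ax; print('tool start',t,'contact',c-.1168*ax,'end',np.array([.6805,.024])-.1168*ax, env.observe()['position'])
E
```

```text
10.7 [ 0.5201 -0.0968  0.0087] ft [-0.6 -0.3  0.3] yaw 81.0 q1 -23.4
[(0.5501, 0.0475, 702), (0.55, 0.0475, 819), (0.5499, 0.0474, 650), (0.5496, 0.0472, 438)]
along 0.14724568831785997 s -0.0071374462267681845
dock along 0.13250041251507785 lat of can (left+) -0.00022512959420661077
tool start [0.4172811  0.07166899] contact [0.43518706 0.06841065] end [0.56558706 0.04491065] [ 0.52031363 -0.10017683  0.00877624]
```

>>> servo_tool([
  {"tx": 0, "ty": 0, "tz": 4, "yaw": 0, "claw": 8.54},
  {"tx": 0, "ty": 0, "tz": 4, "yaw": 0, "claw": 8.54},
  {"tx": 0, "ty": 0, "tz": 4, "yaw": 0, "claw": 8.54},
  {"tx": 0, "ty": 0, "tz": 4, "yaw": 0, "claw": 8.54},
  {"tx": 0, "ty": 0, "tz": 4, "yaw": 0, "claw": 8.54},
  {"tx": 0, "ty": 0, "tz": 4, "yaw": 0, "claw": 8.54},
  {"tx": 0, "ty": 0, "tz": 4, "yaw": 0, "claw": 8.54},
  {"tx": 0, "ty": 0, "tz": 4, "yaw": 0, "claw": 8.54},
  {"tx": -2, "ty": 1, "tz": 0, "yaw": -8.3, "claw": 8.54},
  {"tx": -2, "ty": 1, "tz": 0, "yaw": -8.3, "claw": 8.54},
  {"tx": -2, "ty": 1, "tz": 0, "yaw": -8.3, "claw": 8.54},
  {"tx": -2, "ty": 2, "tz": 0, "yaw": -8.3, "claw": 8.54},
  {"tx": -2, "ty": 2, "tz": 0, "yaw": -8.3, "claw": 8.54},
  {"tx": -1, "ty": 2, "tz": 0, "yaw": -8.3, "claw": 8.54},
  {"tx": 0, "ty": 2, "tz": 0, "yaw": -8.3, "claw": 8.54},
  {"tx": 0, "ty": 2, "tz": 0, "yaw": -8.3, "claw": 8.54},
  {"tx": 0, "ty": 2, "tz": 0, "yaw": -8.3, "claw": 8.54},
  {"tx": 0, "ty": 2.3, "tz": 0, "yaw": -8.3, "claw": 8.54},
  {"tx": 0, "ty": 0, "tz": 0, "yaw": -8.3, "claw": 8.54},
  {"tx": 0, "ty": 0, "tz": 0, "yaw": 0, "claw": 8.54},
])

```text
time_s: 12.75
position: [0.4099, 0.0761, 0.3286]
tool_rot: [[0.181, 0.984, -0.0], [0.984, -0.181, 0.0], [0.0, -0.0, -1.0]]
ft_force: [-0.1, -0.7, 0.0]
grip_width: 0.0853
gripper_force: 0.0
```

```bash
python3 st.py s12 .55 .047
```

```text
12.75 [0.4099 0.0761 0.3286] ft [-0.1 -0.7  0. ] yaw -10.4 q1 -5.9
[(0.5501, 0.0474, 701), (0.5499, 0.0476, 816), (0.55, 0.0475, 654), (0.5495, 0.0472, 433)]
along 0.14303889659758076 s -0.00296731078733252
```

>>> servo_tool([
  {"tx": -0.1, "ty": -0.3, "tz": -4, "yaw": 0, "claw": 8.54},
  {"tx": 0, "ty": 0, "tz": -4, "yaw": 0, "claw": 8.54},
  {"tx": 0, "ty": 0, "tz": -4, "yaw": 0, "claw": 8.54},
  {"tx": 0, "ty": 0, "tz": -4, "yaw": 0, "claw": 8.54},
  {"tx": 0, "ty": 0, "tz": -4, "yaw": 0, "claw": 8.54},
  {"tx": 0, "ty": 0, "tz": -4, "yaw": 0, "claw": 8.54},
  {"tx": 0, "ty": 0, "tz": -4, "yaw": 0, "claw": 8.54},
  {"tx": 0, "ty": 0, "tz": -3, "yaw": 0, "claw": 8.54},
  {"tx": 0, "ty": 0, "tz": -1, "yaw": 0, "claw": 8.54},
  {"tx": 0, "ty": 0, "tz": 0, "yaw": 0, "claw": 8.54},
  {"tx": 1, "ty": -0.18, "tz": 0, "yaw": 0, "claw": 8.54},
  {"tx": 1, "ty": -0.18, "tz": 0, "yaw": 0, "claw": 8.54},
  {"tx": 0.7, "ty": -0.13, "tz": 0, "yaw": 0, "claw": 8.54},
  {"tx": 0.6, "ty": -0.11, "tz": 0, "yaw": 0, "claw": 8.54},
  {"tx": 0.6, "ty": -0.11, "tz": 0, "yaw": 0, "claw": 8.54},
  {"tx": 0.6, "ty": -0.11, "tz": 0, "yaw": 0, "claw": 8.54},
  {"tx": 0.6, "ty": -0.11, "tz": 0, "yaw": 0, "claw": 8.54},
  {"tx": 0.6, "ty": -0.11, "tz": 0, "yaw": 0, "claw": 8.54},
  {"tx": 0, "ty": 0, "tz": 0, "yaw": 0, "claw": 8.54},
])

```text
time_s: 14.7
position: [0.4667, 0.0624, 0.0088]
tool_rot: [[0.18, 0.984, 0.0], [0.984, -0.18, 0.0], [0.0, 0.0, -1.0]]
ft_force: [-0.3, 0.5, 0.6]
grip_width: 0.0854
gripper_force: 0.0
```

```bash
cat > dk.py <<'E'
from h import *
import sys
ax=np.array([np.cos(.18),-np.sin(.18)]); r=can(sys.argv[1],np.array([float(sys.argv[2]),float(sys.argv[3])]),((.03,.10),(.17,.222)))
for k in r:
    d=np.array([.6805,.024])-k[:2]; print('to home',(d@ax).round(4),'lat left+',(-d@[-ax[1],ax[0]]).round(4))
E
python3 st.py s13 .577 .043; python3 dk.py s13 .577 .043
```

```text
14.7 [0.4667 0.0624 0.0088] ft [-0.3  0.5  0.6] yaw -10.4 q1 -6.8
[(0.581, 0.0418, 786), (0.5815, 0.0416, 864), (0.5815, 0.0414, 662), (0.5812, 0.041, 446)]
along 0.11615310360390854 s 0.0003135627743773829
to home 0.1011 lat left+ -0.0003
to home 0.1005 lat left+ -0.0006
```

>>> servo_tool([
  {"tx": 0.5, "ty": -0.09, "tz": 0, "yaw": 0, "claw": 8.54},
  {"tx": 0.6, "ty": -0.11, "tz": 0, "yaw": 0, "claw": 8.54},
  {"tx": 0.6, "ty": -0.11, "tz": 0, "yaw": 0, "claw": 8.54},
  {"tx": 0.6, "ty": -0.11, "tz": 0, "yaw": 0, "claw": 8.54},
  {"tx": 0.6, "ty": -0.11, "tz": 0, "yaw": 0, "claw": 8.54},
  {"tx": 0.6, "ty": -0.11, "tz": 0, "yaw": 0, "claw": 8.54},
  {"tx": 0.6, "ty": -0.11, "tz": 0, "yaw": 0, "claw": 8.54},
  {"tx": 0.6, "ty": -0.11, "tz": 0, "yaw": 0, "claw": 8.54},
  {"tx": 0.6, "ty": -0.11, "tz": 0, "yaw": 0, "claw": 8.54},
  {"tx": 0.6, "ty": -0.11, "tz": 0, "yaw": 0, "claw": 8.54},
  {"tx": 0.6, "ty": -0.11, "tz": 0, "yaw": 0, "claw": 8.54},
  {"tx": 0.6, "ty": -0.11, "tz": 0, "yaw": 0, "claw": 8.54},
  {"tx": 0.6, "ty": -0.11, "tz": 0, "yaw": 0, "claw": 8.54},
  {"tx": 0.5, "ty": -0.09, "tz": 0, "yaw": 0, "claw": 8.54},
  {"tx": 0.4, "ty": -0.07, "tz": 0, "yaw": 0, "claw": 8.54},
  {"tx": 0.3, "ty": -0.05, "tz": 0, "yaw": 0, "claw": 8.54},
  {"tx": 0, "ty": 0, "tz": 0, "yaw": 0, "claw": 8.54},
])

```text
time_s: 16.45
position: [0.5551, 0.0463, 0.0087]
tool_rot: [[0.18, 0.984, -0.0], [0.984, -0.18, 0.0], [0.0, -0.0, -1.0]]
ft_force: [-1.9, 0.6, 1.4]
grip_width: 0.0853
gripper_force: 0.8
```

```bash
python3 st.py s14 .672 .026; python3 dk.py s14 .672 .026
```

```text
16.45 [0.5551 0.0463 0.0087] ft [-1.9  0.6  1.4] yaw -10.4 q1 -7.4
[(0.6695, 0.0256, 829), (0.6698, 0.0253, 880), (0.6698, 0.0252, 704), (0.6696, 0.0248, 470)]
along 0.11624288802888012 s 0.00020698293141799075
to home 0.0111 lat left+ -0.0004
to home 0.0107 lat left+ -0.0007
```

>>> servo_tool([
  {"tx": 0.3, "ty": -0.05, "tz": 0, "yaw": 0, "claw": 8.54},
  {"tx": 0.3, "ty": -0.05, "tz": 0, "yaw": 0, "claw": 8.54},
  {"tx": 0.15, "ty": -0.03, "tz": 0, "yaw": 0, "claw": 8.54},
  {"tx": 0.1, "ty": -0.02, "tz": 0, "yaw": 0, "claw": 8.54},
  {"tx": 0, "ty": 0, "tz": 0, "yaw": 0, "claw": 8.54},
])

```text
time_s: 17.0
position: [0.5633, 0.0449, 0.0086]
tool_rot: [[0.18, 0.984, -0.001], [0.984, -0.18, 0.0], [-0.0, -0.001, -1.0]]
ft_force: [-4.0, 1.4, 1.1]
grip_width: 0.0852
gripper_force: 1.7
```

>>> servo_tool([
  {"tx": 0.05, "ty": -0.01, "tz": 0, "yaw": 0, "claw": 8.54},
  {"tx": 0.05, "ty": -0.01, "tz": 0, "yaw": 0, "claw": 8.54},
])

```text
time_s: 17.2
position: [0.5642, 0.0447, 0.0086]
tool_rot: [[0.18, 0.984, -0.001], [0.984, -0.18, 0.0], [-0.0, -0.001, -1.0]]
ft_force: [-5.7, 0.2, 1.5]
grip_width: 0.0856
gripper_force: 2.1
```

```bash
python3 st.py s15 .679 .024; python3 dk.py s15 .679 .024
```

```text
17.2 [0.5642 0.0447 0.0086] ft [-5.7  0.2  1.5] yaw -10.4 q1 -7.5
[(0.6786, 0.0241, 841), (0.6788, 0.0239, 900), (0.6787, 0.0236, 706), (0.6784, 0.0233, 477)]
along 0.1162626179013222 s 0.00033840609027569824
to home 0.0019 lat left+ -0.0002
to home 0.0017 lat left+ -0.0007
```

>>> servo_tool([
  {"tx": 0.05, "ty": -0.01, "tz": 0, "yaw": 0, "claw": 8.54},
  {"tx": 0.05, "ty": -0.01, "tz": 0, "yaw": 0, "claw": 8.54},
])

```text
time_s: 17.45
position: [0.5652, 0.0445, 0.0086]
tool_rot: [[0.18, 0.984, -0.001], [0.984, -0.18, 0.0], [-0.0, -0.001, -1.0]]
ft_force: [-5.1, 0.8, 1.7]
grip_width: 0.0854
gripper_force: 2.1
```

>>> servo_tool([
  {"tx": 0.05, "ty": -0.01, "tz": 0, "yaw": 0, "claw": 8.54},
])

```text
time_s: 17.55
position: [0.5655, 0.0444, 0.0086]
tool_rot: [[0.18, 0.984, -0.001], [0.984, -0.18, 0.0], [-0.0, -0.001, -1.0]]
ft_force: [-8.8, 1.0, 4.3]
grip_width: 0.0857
gripper_force: 3.2
```

```bash
python3 st.py s16 .679 .024; python3 dk.py s16 .679 .024
```

```text
17.55 [0.5655 0.0444 0.0086] ft [-8.8  1.   4.3] yaw -10.4 q1 -7.5
[(0.6797, 0.0238, 857), (0.68, 0.0235, 901), (0.6801, 0.0232, 694), (0.6798, 0.023, 464)]
along 0.11603158949590145 s 0.00028834769515936724
to home 0.0008 lat left+ -0.0003
to home 0.0003 lat left+ -0.0009
```

Force jumped to 9 N with the canister upright at home, so it's against the back wall. I'll back off, rise, and measure the bars.

>>> servo_tool([
  {"tx": -0.5, "ty": 0.09, "tz": 0, "yaw": 0, "claw": 8.54},
  {"tx": -2, "ty": 0.36, "tz": 0, "yaw": 0, "claw": 8.54},
  {"tx": -2, "ty": 0.36, "tz": 0, "yaw": 0, "claw": 8.54},
  {"tx": 0, "ty": 0, "tz": 4, "yaw": 0, "claw": 8.54},
  {"tx": 0, "ty": 0, "tz": 4, "yaw": 0, "claw": 8.54},
  {"tx": 0, "ty": 0, "tz": 4, "yaw": 0, "claw": 8.54},
  {"tx": 0, "ty": 0, "tz": 4, "yaw": 0, "claw": 8.54},
  {"tx": 0, "ty": 0, "tz": 4, "yaw": 0, "claw": 8.54},
  {"tx": 0, "ty": 0, "tz": 4, "yaw": 0, "claw": 8.54},
  {"tx": 0, "ty": 0, "tz": 4, "yaw": 0, "claw": 8.54},
  {"tx": 0, "ty": 0, "tz": 4, "yaw": 0, "claw": 8.54},
  {"tx": 0, "ty": -4, "tz": 0, "yaw": 0, "claw": 8.54},
  {"tx": 0, "ty": -4, "tz": 0, "yaw": 2, "claw": 8.54},
  {"tx": 0, "ty": -4, "tz": 0, "yaw": 2, "claw": 8.54},
  {"tx": 0, "ty": -4, "tz": 0, "yaw": 2, "claw": 8.54},
  {"tx": 1, "ty": -4, "tz": 0, "yaw": 2, "claw": 8.54},
  {"tx": 1, "ty": -4, "tz": 0, "yaw": 2, "claw": 8.54},
  {"tx": 0, "ty": 0, "tz": 0, "yaw": 0, "claw": 8.54},
])

```text
time_s: 19.4
position: [0.5417, -0.1921, 0.3275]
tool_rot: [[0.01, 1.0, -0.0], [1.0, -0.01, -0.001], [-0.001, -0.0, -1.0]]
ft_force: [-0.9, 0.8, -0.5]
grip_width: 0.0856
gripper_force: 0.0
```

```bash
python3 st.py s17 .68 .024; python3 dk.py s17 .68 .024; python3 - <<'E'
from h import *
snap('top','t17'); snap('wrist','w17')
def bar(t,x0,x1,y0,y1,z0=.171,z1=.179):
    P=cloud(t)[0].reshape(-1,3); q=P[(P[:,0]>x0)&(P[:,0]<x1)&(P[:,1]>y0)&(P[:,1]<y1)&(P[:,2]>z0)&(P[:,2]<z1)]
    b=np.polyfit(q[:,0],q[:,1],1); return len(q),q[:,0].min().round(4),q[:,0].max().round(4),'yaw',np.degrees(np.arctan(b[0])).round(2),'y@.6',np.polyval(b,.6).round(4),'z',q[:,2].max().round(4)
for t in('t0','s0','t17','s17'):
    print(t,'rail',bar(t,.54,.657,.235,.262)); print(t,'park',bar(t,.616,.648,-.258,-.225))
P=cloud('w17')[0]; m=(P[...,2]>.19)&(P[...,2]<.23)&(P[...,0]>.57)&(P[...,0]<.64)&(abs(P[...,1]+.24)<.04); q=P[m]
print('wrist stem',len(q),np.round(np.percentile(q,[2,50,98],0),4).tolist() if len(q) else '')
for t in('t0','t17','s17'):
    p=cloud(t)[0].reshape(-1,3); q=p[(p[:,2]>.215)&(p[:,2]<.23)&(abs(p[:,0]-.605)<.03)&(abs(p[:,1]+.239)<.03)]; print(t,'stemtop',len(q),np.round(q.mean(0),4) if len(q) else '')
E
```

```text
19.4 [ 0.5417 -0.1921  0.3275] ft [-0.9  0.8 -0.5] yaw -0.6 q1 -31.3
[(0.6802, 0.0234, 781), (0.6802, 0.0234, 877), (0.6801, 0.0234, 696), (0.6797, 0.0228, 469)]
along 0.13627362123673895 s 0.21693159238669174
to home 0.0002 lat left+ -0.0006
to home 0.0003 lat left+ -0.0007
t0 rail (148, np.float64(0.5563), np.float64(0.6568), 'yaw', np.float64(0.5), 'y@.6', np.float64(0.247), 'z', np.float64(0.1784))
t0 park (49, np.float64(0.6163), np.float64(0.6479), 'yaw', np.float64(-10.3), 'y@.6', np.float64(-0.2357), 'z', np.float64(0.1789))
s0 rail (158, np.float64(0.5561), np.float64(0.657), 'yaw', np.float64(0.47), 'y@.6', np.float64(0.2487), 'z', np.float64(0.1785))
s0 park (33, np.float64(0.6167), np.float64(0.6469), 'yaw', np.float64(-7.12), 'y@.6', np.float64(-0.2359), 'z', np.float64(0.1781))
t17 rail (155, np.float64(0.5565), np.float64(0.6569), 'yaw', np.float64(0.54), 'y@.6', np.float64(0.2468), 'z', np.float64(0.1788))Traceback (most recent call last):
  File "<stdin>", line 7, in <module>
  File "<stdin>", line 5, in bar
    raise TypeError("expected non-empty vector for x")
TypeError: expected non-empty vector for x
```

View pics/w17.png

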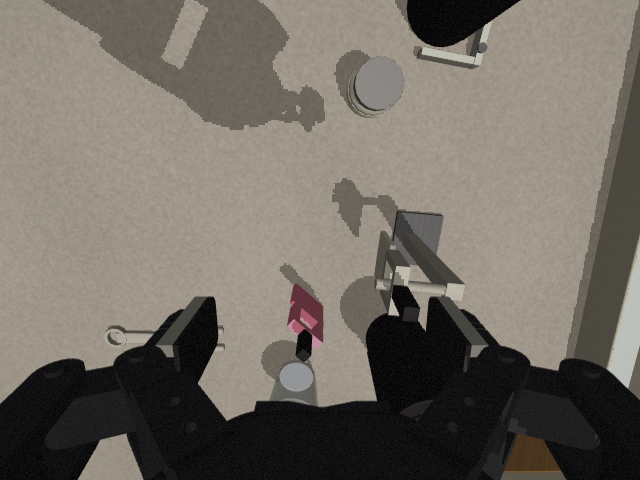

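The wrist view shows the white tag with its black stem at (405,295) on the short park bar (380–460, 283–292), with the pink decoy separate at (305,315). The canister stands upright at home. Now I'll refine the park geometry from this view.

```bash
python3 - <<'E'
from h import *
for t in('w17','s17'):
    P=cloud(t)[0].reshape(-1,3); pic=np.load(f'pics/{t}.npz')['p'].reshape(-1,3).max(1)
    R=(P[:,0]>.57)&(P[:,0]<.68)&(abs(P[:,1]+.24)<.04)
    q=P[R&(P[:,2]>.19)&(P[:,2]<.23)&(pic<70)&(P[:,0]<.63)]; print(t,'stem',len(q),np.round(np.percentile(q,[3,50,97],0),4).tolist())
    q=P[R&(P[:,2]>.215)&(P[:,2]<.23)&(P[:,0]<.63)]; print(' top',len(q),np.round(q.mean(0),4))
    q=P[R&(P[:,2]>.168)&(P[:,2]<.178)&(pic>90)]; 
    for x in np.arange(.585,.665,.008):
        k=q[(q[:,0]>=x)&(q[:,0]<x+.008)]
        if len(k): print('  ',round(x,3),len(k),np.round([k[:,1].min(),np.median(k[:,1]),k[:,1].max()],4))
E
```

```text
w17 stem 650 [[0.5973, -0.2448, 0.1921], [0.6021, -0.2359, 0.2168], [0.609, -0.2337, 0.2236]]
 top 351 [ 0.6029 -0.2388  0.2214]
   0.585 86 [-0.2431 -0.2375 -0.2336]
   0.593 61 [-0.2431 -0.2376 -0.2252]
   0.609 44 [-0.2444 -0.2395 -0.2364]
   0.617 101 [-0.2469 -0.2407 -0.2363]
   0.625 99 [-0.2477 -0.2414 -0.2377]
   0.633 92 [-0.2481 -0.2427 -0.2383]
   0.641 107 [-0.25   -0.2434 -0.237 ]
   0.649 154 [-0.2538 -0.2448 -0.2371]
   0.657 78 [-0.2536 -0.2452 -0.2382]
s17 stem 66 [[0.6012, -0.2461, 0.1919], [0.6077, -0.2365, 0.2085], [0.6123, -0.2318, 0.2235]]
 top 23 [ 0.6068 -0.239   0.2206]
   0.585 6 [-0.2445 -0.2371 -0.2354]
   0.593 3 [-0.2298 -0.2211 -0.2202]
   0.609 16 [-0.2597 -0.2371 -0.2233]
   0.617 8 [-0.2425 -0.2399 -0.2372]
   0.625 8 [-0.2491 -0.2418 -0.2356]
   0.633 9 [-0.2456 -0.2411 -0.2346]
   0.641 12 [-0.2517 -0.2428 -0.2383]
   0.649 13 [-0.2551 -0.2441 -0.2378]
   0.657 14 [-0.2557 -0.2413 -0.2357]
```

>>> servo_tool([
  {"tx": 2.1, "ty": -1.6, "tz": 0, "yaw": -3, "claw": 8.5},
  {"tx": 2.1, "ty": -1.6, "tz": 0, "yaw": -2.9, "claw": 8.5},
  {"tx": 2.1, "ty": -1.5, "tz": 0, "yaw": 0, "claw": 8.5},
  {"tx": 0, "ty": 0, "tz": -4, "yaw": 0, "claw": 8.5},
  {"tx": 0, "ty": 0, "tz": -4, "yaw": 0, "claw": 8.5},
  {"tx": 0, "ty": 0, "tz": -2.5, "yaw": 0, "claw": 8.5},
  {"tx": 0, "ty": 0, "tz": -1.6, "yaw": 0, "claw": 8.5},
  {"tx": 0, "ty": 0, "tz": 0, "yaw": 0, "claw": 8.5},
])

```text
time_s: 20.35
position: [0.6036, -0.2329, 0.2058]
tool_rot: [[0.108, 0.994, -0.003], [0.994, -0.108, 0.002], [0.002, -0.003, -1.0]]
ft_force: [-0.8, -0.9, 0.1]
grip_width: 0.0851
gripper_force: 0.0
```

>>> servo_tool([
  {"tx": 0, "ty": 0, "tz": 0, "yaw": 0, "claw": 0.8},
  {"tx": 0, "ty": 0, "tz": 0, "yaw": 0, "claw": 0.8},
  {"tx": 0, "ty": 0, "tz": 0, "yaw": 0, "claw": 0.8},
  {"tx": 0, "ty": 0, "tz": 0, "yaw": 0, "claw": 0.8},
  {"tx": 0, "ty": 0, "tz": 0, "yaw": 0, "claw": 0.8},
  {"tx": 0, "ty": 0, "tz": 0, "yaw": 0, "claw": 0.8},
  {"tx": 0, "ty": 0, "tz": 0, "yaw": 0, "claw": 0.8},
  {"tx": 0, "ty": 0, "tz": 0, "yaw": 0, "claw": 0.8},
], newtons=30)

```text
time_s: 21.15
position: [0.6043, -0.2347, 0.208]
tool_rot: [[0.109, 0.994, 0.001], [0.994, -0.109, -0.0], [-0.0, 0.001, -1.0]]
ft_force: [-0.0, 0.3, 3.6]
grip_width: 0.0112
gripper_force: 34.3
```

>>> servo_tool([
  {"tx": 0, "ty": 0, "tz": 0.5, "yaw": 0, "claw": 0.8},
  {"tx": 0, "ty": 0, "tz": 0.4, "yaw": 0, "claw": 0.8},
  {"tx": 0, "ty": 0, "tz": 0, "yaw": 0, "claw": 0.8},
])

```text
time_s: 21.45
position: [0.6043, -0.2347, 0.2172]
tool_rot: [[0.109, 0.994, 0.001], [0.994, -0.109, -0.0], [-0.0, 0.001, -1.0]]
ft_force: [-0.7, 0.1, -0.7]
grip_width: 0.0114
gripper_force: 34.0
```

>>> servo_tool([
  {"tx": -1, "ty": 0.11, "tz": 0, "yaw": 0, "claw": 0.8},
  {"tx": -1, "ty": 0.11, "tz": 0, "yaw": 0, "claw": 0.8},
  {"tx": -1, "ty": 0.11, "tz": 0, "yaw": 0, "claw": 0.8},
  {"tx": -1, "ty": 0.11, "tz": 0, "yaw": 0, "claw": 0.8},
  {"tx": -1.5, "ty": 0.17, "tz": 0, "yaw": 0, "claw": 0.8},
  {"tx": -1.5, "ty": 0.17, "tz": 0, "yaw": 0, "claw": 0.8},
  {"tx": 0, "ty": 0, "tz": 0, "yaw": 0, "claw": 0.8},
])

```text
time_s: 22.15
position: [0.533, -0.2266, 0.2168]
tool_rot: [[0.11, 0.994, -0.001], [0.994, -0.11, 0.0], [0.0, -0.001, -1.0]]
ft_force: [0.0, 0.3, -1.2]
grip_width: 0.0112
gripper_force: 33.9
```

```bash
python3 - <<'E'
from h import *
o=env.observe(); print(o['time_s'],o['position'],o['ft_force'],o['grip_width'],o['gripper_force'])
snap('scene','s18')
P=cloud('s18')[0].reshape(-1,3); R=o['tool_rot']; g=(P-o['position'])@R
for z in np.arange(.0,.14,.01):
    k=g[(g[:,2]>z)&(g[:,2]<z+.01)&(abs(g[:,0])<.05)&(abs(g[:,1])<.04)]
    if len(k)>2: print(round(z,2),len(k),'x',np.round(np.percentile(k[:,0],[3,50,97]),4),'y',np.round(np.percentile(k[:,1],[3,50,97]),4))
z=np.load('pics/s18.npz'); u,v=np.round(proj(z,o['position'])).astype(int)
a=cv2.imread('pics/s18.png')[v-50:v+75,u-60:u+60]; cv2.imwrite('pics/g18.png',cv2.resize(a,None,fx=4,fy=4,interpolation=3))
E
```

```text
22.15 [ 0.53303262 -0.22660213  0.21680626] [ 0.00882692  0.29633046 -1.17793105] 0.011195853899634295 33.93187344074249
0.0 51 x [-0.0054  0.0063  0.0137] y [-0.0167  0.0026  0.0201]
0.01 30 x [-0.0014  0.0071  0.0114] y [-0.0131 -0.003   0.0145]
0.02 33 x [-0.0182  0.0061  0.0171] y [-0.0053  0.0006  0.0081]
0.03 32 x [-0.0238  0.0116  0.0186] y [-0.0049  0.005   0.0078]
0.04 30 x [-0.0273  0.0112  0.0181] y [-0.0048  0.0036  0.0072]
0.05 37 x [-0.0236  0.0118  0.0184] y [-0.0048  0.0021  0.008 ]
0.06 51 x [-0.0288 -0.0032  0.0197] y [-0.0048  0.0038  0.0077]
0.07 32 x [-0.0288  0.0063  0.0223] y [-0.0016  0.004   0.0055]
0.08 30 x [-0.0291 -0.0018  0.0212] y [-0.0008  0.0039  0.0059]
0.09 30 x [-0.0263  0.004   0.0207] y [0.0001 0.0033 0.0058]
0.1 37 x [-0.0277 -0.0047  0.0209] y [-0.0011  0.0038  0.0055]
0.11 30 x [-0.0272 -0.0014  0.0197] y [-0.0012  0.0029  0.0055]
0.12 19 x [-0.0251 -0.0012  0.0204] y [0.0016 0.003  0.0049]
```

View pics/g18.png

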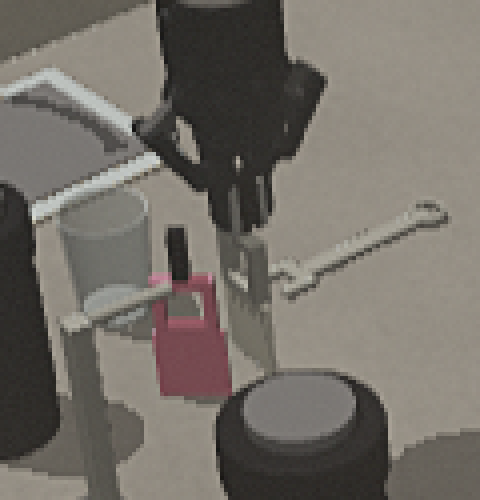

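The tag is held upright, off the bar, with the pink decoy untouched. In the gripper it sits ~3.5 mm to −y. Carrying it to in front of the rail end.

>>> servo_tool([
  {"tx": -1.5, "ty": 1, "tz": 0, "yaw": 0, "claw": 0.8},
  {"tx": -1.8, "ty": 3, "tz": 0, "yaw": 0, "claw": 0.8},
  {"tx": -1, "ty": 4, "tz": 0, "yaw": 0, "claw": 0.8},
  {"tx": 0, "ty": 4, "tz": 0, "yaw": 1, "claw": 0.8},
  {"tx": 0, "ty": 4, "tz": 0, "yaw": 1, "claw": 0.8},
  {"tx": 0, "ty": 4, "tz": 0, "yaw": 1, "claw": 0.8},
  {"tx": 0, "ty": 4, "tz": 0, "yaw": 1, "claw": 0.8},
  {"tx": 0, "ty": 4, "tz": 0, "yaw": 1, "claw": 0.8},
  {"tx": 0, "ty": 4, "tz": 0, "yaw": 1, "claw": 0.8},
  {"tx": 0, "ty": 4, "tz": 0, "yaw": 0.8, "claw": 0.8},
  {"tx": 0, "ty": 4, "tz": 0, "yaw": 0, "claw": 0.8},
  {"tx": 0, "ty": 4, "tz": 0, "yaw": 0, "claw": 0.8},
  {"tx": 0, "ty": 2.8, "tz": 0, "yaw": 0, "claw": 0.8},
  {"tx": 0, "ty": 1, "tz": 0, "yaw": 0, "claw": 0.8},
  {"tx": 0, "ty": 0, "tz": 0, "yaw": 0, "claw": 0.8},
])

```text
time_s: 23.7
position: [0.4913, 0.2522, 0.2164]
tool_rot: [[-0.011, 1.0, -0.0], [1.0, 0.011, -0.0], [-0.0, -0.0, -1.0]]
ft_force: [-0.3, -0.7, -1.3]
grip_width: 0.0112
gripper_force: 33.9
```

```bash
python3 - <<'E'
from h import *
o=env.observe(); R=o['tool_rot']; print(o['time_s'],o['position'],o['ft_force'],o['grip_width'],'yaw',np.degrees(np.arctan2(R[1,1],R[0,1])))
snap('scene','s19'); snap('top','t19')
P=cloud('s19')[0].reshape(-1,3); g=(P-o['position'])@R
for z in(.03,.05,.07,.09,.11):
    k=g[(g[:,2]>z)&(g[:,2]<z+.02)&(abs(g[:,0])<.05)&(abs(g[:,1])<.03)]
    if len(k)>2: print(z,len(k),'x',np.round(np.percentile(k[:,0],[3,50,97]),4),'y',np.round(np.percentile(k[:,1],[3,50,97]),4))
for t in('s19','t19'):
    P=cloud(t)[0].reshape(-1,3); q=P[(P[:,0]>.555)&(P[:,0]<.655)&(abs(P[:,1]-.248)<.015)&(P[:,2]>.17)&(P[:,2]<.179)]; b=np.polyfit(q[:,0],q[:,1],1); print(t,'bar y',np.polyval(b,[.555,.655]))
E
```

```text
23.7 [0.49134068 0.25216906 0.21635045] [-0.34141822 -0.73115542 -1.25674423] 0.011181272813949155 yaw 0.6304600539986576
0.03 84 x [-0.0266  0.0082  0.0171] y [-0.0036  0.0056  0.0089]
0.05 143 x [-0.0261 -0.0065  0.0168] y [-0.0057  0.0043  0.0089]
0.07 118 x [-0.0293 -0.0012  0.0209] y [-0.0013  0.0036  0.0066]
0.09 129 x [-0.0292 -0.0028  0.0201] y [-0.0003  0.0038  0.006 ]
0.11 102 x [-0.0291 -0.0042  0.0206] y [0.0004 0.0036 0.0061]
s19 bar y [0.24808594 0.24993694]
t19 bar y [0.24505824 0.24780687]
```

>>> servo_tool([
  {"tx": 1.5, "ty": 0, "tz": 0, "yaw": 0, "claw": 0.8},
  {"tx": 1.5, "ty": 0, "tz": 0, "yaw": 0, "claw": 0.8},
  {"tx": 1.5, "ty": 0, "tz": 0, "yaw": 0, "claw": 0.8},
  {"tx": 1, "ty": 0, "tz": 0, "yaw": 0, "claw": 0.8},
  {"tx": 1, "ty": 0, "tz": 0, "yaw": 0, "claw": 0.8},
  {"tx": 1, "ty": 0, "tz": 0, "yaw": 0, "claw": 0.8},
  {"tx": 1, "ty": 0, "tz": 0, "yaw": 0, "claw": 0.8},
  {"tx": 0, "ty": 0, "tz": 0, "yaw": 0, "claw": 0.8},
])

```text
time_s: 24.6
position: [0.5772, 0.2509, 0.2163]
tool_rot: [[-0.009, 1.0, 0.0], [1.0, 0.009, -0.0], [-0.0, 0.0, -1.0]]
ft_force: [-0.8, -0.2, -0.6]
grip_width: 0.0112
gripper_force: 33.9
```

```bash
python3 - <<'E'
from h import *
o=env.observe(); print(o['time_s'],o['position'],o['ft_force'],o['grip_width'])
snap('scene','s20'); z=np.load('pics/s20.npz'); u,v=np.round(proj(z,o['position'])).astype(int)
a=cv2.imread('pics/s20.png')[v-40:v+80,u-60:u+60]; cv2.imwrite('pics/g20.png',cv2.resize(a,None,fx=4.5,fy=4.5,interpolation=3))
E
```

```text
24.6 [0.57715132 0.25094305 0.21633079] [-0.83996195 -0.1761207  -0.56394976] 0.01121625204295818
```

View pics/g20.png

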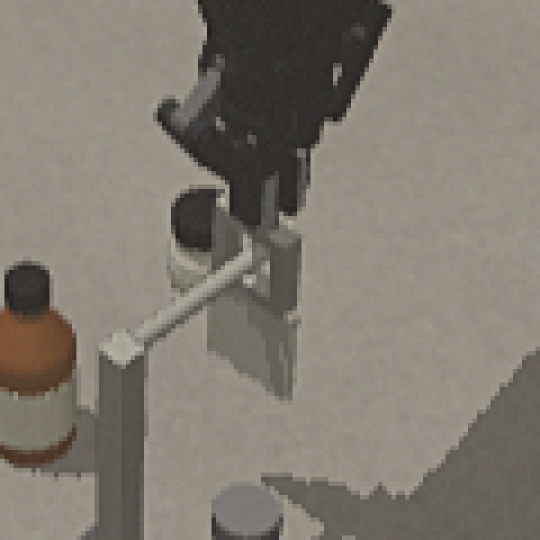

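The bar runs through the eye with no contact force. Sliding on towards the post.

>>> servo_tool([
  {"tx": 1, "ty": 0.05, "tz": 0, "yaw": 0, "claw": 0.8},
  {"tx": 1, "ty": 0.05, "tz": 0, "yaw": 0, "claw": 0.8},
  {"tx": 1, "ty": 0.05, "tz": 0, "yaw": 0, "claw": 0.8},
  {"tx": 1, "ty": 0.05, "tz": 0, "yaw": 0, "claw": 0.8},
  {"tx": 1, "ty": 0.05, "tz": 0, "yaw": 0, "claw": 0.8},
  {"tx": 1, "ty": 0.05, "tz": 0, "yaw": 0, "claw": 0.8},
  {"tx": 0.5, "ty": 0, "tz": 0, "yaw": 0, "claw": 0.8},
  {"tx": 0.3, "ty": 0, "tz": 0, "yaw": 0, "claw": 0.8},
  {"tx": 0, "ty": 0, "tz": 0, "yaw": 0, "claw": 0.8},
])

```text
time_s: 25.55
position: [0.6441, 0.2542, 0.2166]
tool_rot: [[-0.009, 1.0, -0.0], [1.0, 0.009, -0.0], [-0.0, -0.0, -1.0]]
ft_force: [-0.6, -0.9, -1.6]
grip_width: 0.0116
gripper_force: 33.9
```

>>> servo_tool([
  {"tx": 0.2, "ty": 0, "tz": 0, "yaw": 0, "claw": 0.8},
  {"tx": 0.2, "ty": 0, "tz": 0, "yaw": 0, "claw": 0.8},
])

```text
time_s: 25.75
position: [0.648, 0.2543, 0.2168]
tool_rot: [[-0.009, 1.0, 0.0], [1.0, 0.009, 0.0], [0.0, 0.0, -1.0]]
ft_force: [-0.3, 0.0, -2.1]
grip_width: 0.0119
gripper_force: 34.0
```

>>> servo_tool([
  {"tx": 0.15, "ty": 0, "tz": 0, "yaw": 0, "claw": 0.8},
  {"tx": 0.15, "ty": 0, "tz": 0, "yaw": 0, "claw": 0.8},
])

```text
time_s: 25.95
position: [0.6512, 0.2542, 0.2167]
tool_rot: [[-0.009, 1.0, 0.0], [1.0, 0.009, 0.0], [0.0, 0.0, -1.0]]
ft_force: [0.7, -0.2, -0.3]
grip_width: 0.0114
gripper_force: 34.0
```

>>> servo_tool([
  {"tx": 0.1, "ty": 0, "tz": 0, "yaw": 0, "claw": 0.8},
  {"tx": 0.1, "ty": 0, "tz": 0, "yaw": 0, "claw": 0.8},
])

```text
time_s: 26.15
position: [0.6532, 0.2542, 0.2166]
tool_rot: [[-0.009, 1.0, -0.0], [1.0, 0.009, 0.0], [0.0, -0.0, -1.0]]
ft_force: [0.4, 0.3, -1.4]
grip_width: 0.0115
gripper_force: 34.0
```

>>> servo_tool([
  {"tx": 0.1, "ty": 0, "tz": 0, "yaw": 0, "claw": 0.8},
  {"tx": 0.1, "ty": 0, "tz": 0, "yaw": 0, "claw": 0.8},
])

```text
time_s: 26.35
position: [0.6543, 0.2543, 0.2166]
tool_rot: [[-0.009, 1.0, -0.003], [1.0, 0.009, -0.0], [-0.0, -0.003, -1.0]]
ft_force: [-8.2, -0.2, 2.5]
grip_width: 0.0115
gripper_force: 34.4
```

```bash
python3 - <<'E'
from h import *
o=env.observe(); print(o['time_s'],o['position'],o['ft_force'])
snap('scene','s21'); snap('wrist','w21')
for t in('s21','s0'):
    P=cloud(t)[0].reshape(-1,3); q=P[(abs(P[:,0]-.66)<.04)&(abs(P[:,1]-.249)<.035)&(P[:,2]>.05)&(P[:,2]<.17)]
    for z in(.06,.09,.11,.13,.15):
        k=q[(q[:,2]>z)&(q[:,2]<z+.02)]; print(t,z,len(k),'x',np.round(np.percentile(k[:,0],[3,25,50,75,97]),4))
        a=k[abs(k[:,1]-.249)>.012]; 
        if len(a)>3: print('    off-post x',np.round(np.percentile(a[:,0],[5,50,95]),4),'y',np.round(np.percentile(a[:,1],[3,97]),4))
E
```

```text
26.35 [0.65432412 0.25426229 0.21664249] [-8.15664982 -0.19690661  2.53366783]
s21 0.06 57 x [0.6625 0.6681 0.6747 0.6766 0.6779]
s21 0.09 122 x [0.6531 0.6572 0.6626 0.675  0.6779]
    off-post x [0.651  0.6572 0.6589] y [0.2618 0.2746]
s21 0.11 132 x [0.652  0.6571 0.6613 0.675  0.6772]
    off-post x [0.6516 0.6566 0.6585] y [0.2616 0.2746]
s21 0.13 130 x [0.6515 0.6571 0.6626 0.6753 0.6776]
    off-post x [0.651  0.6567 0.6605] y [0.2616 0.275 ]
s21 0.15 168 x [0.6473 0.6552 0.6604 0.6728 0.6768]
    off-post x [0.6495 0.659  0.6609] y [0.226  0.2715]
s0 0.06 60 x [0.6615 0.6677 0.6744 0.6759 0.6777]
s0 0.09 60 x [0.6627 0.6682 0.6738 0.6765 0.678 ]
s0 0.11 68 x [0.6624 0.6689 0.6752 0.6765 0.6781]
s0 0.13 66 x [0.6624 0.6689 0.6748 0.6764 0.6775]
s0 0.15 84 x [0.6264 0.6645 0.6729 0.676  0.678 ]
```

Contact with the post. Easing the press, lowering onto the bar, then releasing.

>>> servo_tool([
  {"tx": -0.06, "ty": -0.1, "tz": -0.3, "yaw": 0, "claw": 0.8},
  {"tx": 0, "ty": 0, "tz": -0.3, "yaw": 0, "claw": 0.8},
  {"tx": 0, "ty": 0, "tz": -0.2, "yaw": 0, "claw": 0.8},
  {"tx": 0, "ty": 0, "tz": 0, "yaw": 0, "claw": 0.8},
])

```text
time_s: 26.85
position: [0.6541, 0.2532, 0.2081]
tool_rot: [[-0.009, 1.0, -0.002], [1.0, 0.009, -0.0], [-0.0, -0.002, -1.0]]
ft_force: [-5.6, 0.0, -0.3]
grip_width: 0.0114
gripper_force: 34.0
```

>>> servo_tool([
  {"tx": -0.03, "ty": 0, "tz": -0.05, "yaw": 0, "claw": 0.8},
  {"tx": 0, "ty": 0, "tz": 0, "yaw": 0, "claw": 1.8},
  {"tx": 0, "ty": 0, "tz": 0, "yaw": 0, "claw": 3},
  {"tx": 0, "ty": 0, "tz": 0, "yaw": 0, "claw": 4},
  {"tx": 0, "ty": 0, "tz": 0, "yaw": 0, "claw": 5},
  {"tx": 0, "ty": 0, "tz": 0, "yaw": 0, "claw": 5},
  {"tx": 0, "ty": 0, "tz": 2, "yaw": 0, "claw": 5},
  {"tx": 0, "ty": 0, "tz": 4, "yaw": 0, "claw": 5},
  {"tx": 0, "ty": 0, "tz": 4, "yaw": 0, "claw": 5},
  {"tx": -3, "ty": 0, "tz": 2, "yaw": 0, "claw": 5},
  {"tx": -4, "ty": 0, "tz": 0, "yaw": 0, "claw": 5},
  {"tx": -4, "ty": 0, "tz": 0, "yaw": 0, "claw": 5},
  {"tx": 0, "ty": 0, "tz": 0, "yaw": 0, "claw": 5},
  {"tx": 0, "ty": 0, "tz": 0, "yaw": 0, "claw": 5},
])

```text
time_s: 28.25
position: [0.5439, 0.2533, 0.329]
tool_rot: [[-0.01, 1.0, 0.001], [1.0, 0.01, 0.0], [0.0, 0.001, -1.0]]
ft_force: [0.6, -0.3, 0.4]
grip_width: 0.05
gripper_force: 0.0
```

```bash
python3 st.py s22 .68 .0235; python3 dk.py s22 .68 .0235; python3 - <<'E'
from h import *
P=cloud('s22')[0].reshape(-1,3); q=P[(abs(P[:,0]-.66)<.04)&(abs(P[:,1]-.249)<.035)&(P[:,2]>.05)&(P[:,2]<.24)]
for z in(.09,.11,.13,.15,.19,.205):
    k=q[(q[:,2]>z)&(q[:,2]<z+.015)]; a=k[(abs(k[:,1]-.249)>.012)] if z<.18 else k
    if len(a)>3: print(z,len(a),'x',np.round(np.percentile(a[:,0],[5,50,95]),4),'y',np.round(np.percentile(a[:,1],[3,97]),4))
print('top z',q[:,2].max())
z=np.load('pics/s22.npz'); u,v=np.round(proj(z,[.655,.249,.15])).astype(int)
a=cv2.imread('pics/s22.png')[60:420,150:450]; b=cv2.imread('pics/s22.png')[v-60:v+60,u-60:u+60]
A=cv2.resize(a,(500,600)); B=cv2.resize(b,(300,300),interpolation=3); h=np.zeros((600,800,3),np.uint8); h[:,:500]=A; h[:300,500:]=B; cv2.imwrite('pics/f22.png',h)
E
```

```text
28.25 [0.5439 0.2533 0.329 ] ft [ 0.6 -0.3  0.4] yaw 0.5 q1 13.7
[(0.6803, 0.0234, 790), (0.6802, 0.0234, 863), (0.6801, 0.0233, 710), (0.6796, 0.0228, 467)]
along 0.13419863101962903 s -0.23118181882701336
to home 0.0001 lat left+ -0.0006
to home 0.0003 lat left+ -0.0008
0.09 26 x [0.6528 0.6568 0.6581] y [0.2613 0.274 ]
0.11 32 x [0.6529 0.657  0.6587] y [0.262  0.2749]
0.13 32 x [0.6506 0.6567 0.6603] y [0.2645 0.274 ]
0.15 40 x [0.6489 0.6587 0.6613] y [0.2269 0.2709]
0.19 41 x [0.6515 0.6594 0.6619] y [0.2423 0.2549]
0.205 45 x [0.6505 0.6593 0.6624] y [0.2429 0.2548]
top z 0.2256040470606404
```

View pics/f22.png

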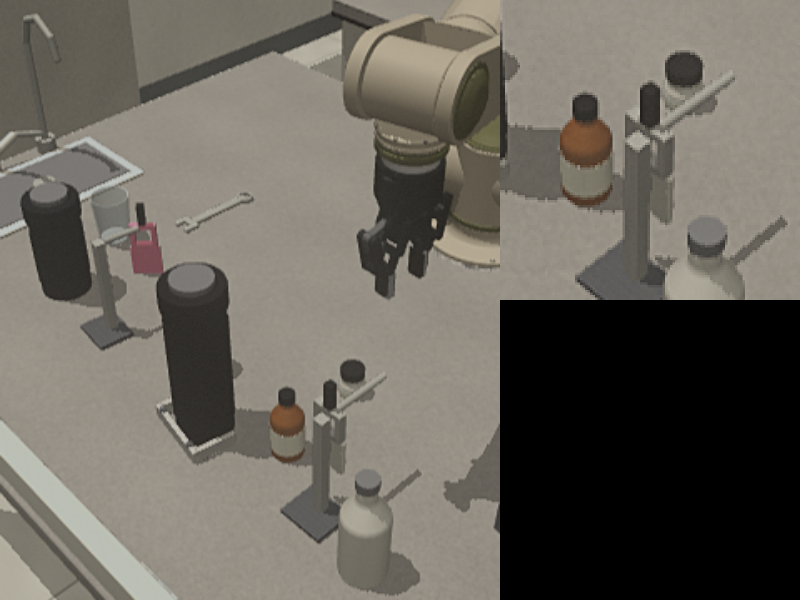

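The final view shows the canister upright in the dock (195,350) and the tag hanging on the long rail against its post (330,410). Nothing else has moved, and the gripper is clear. Handing in.

```bash
python3 -c "
from rig import env
print(env.close_job())"
```

```text
the job is handed in; nothing more can be done
None
```

I handed the job in at about 28 s: the canister stands upright and fully home in the dock, and the tag hangs on the long rail against its post, with nothing else visibly moved. One thing may count against it: at my first touch the robot's wrist nudged the canister's head about 1 mm (roughly 0.3° of tilt, so its foot edge may have lifted slightly), and I backed off at once; every check during the pushes after that showed it upright.

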